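# Turn the sterilising container's lid over onto it

## Robot

A 6-joint arm with a two-finger parallel gripper is mounted at the origin on a cart in front of the work surface, level with it; the furniture and walls round the work are solid. World frame = base frame: x ahead of the robot, y to its left, z up, the work surface at z = 0. Lengths are in m, angles in rad, forces in N, time in s.
With the tool pointing down it reaches from about 0.25 to 0.775 m from the base axis. Payload 4 kg.
Tool frame: the origin (TCP) lies midway between the tips of the shut fingers; the grasp point (between the pads) lies 19 mm behind it (robot.tcp_to_grasp is the distance from the TCP to the grasp point, in m); z points along the fingers, y is the line along which they close (so a half turn about z gives the same grasp; the last joint's range is limited). The gripper opens to 94 mm and grips with 3 to 60 N. Pads are 16 mm wide; open, the fingers measure 119 mm over their backs; the gripper's body (75 mm by 177 mm) begins 78 mm behind the grasp point.
Start: joints at [-1.237, 0.087, 1.371, -0, 1.684, -0.103], TCP at [0.233, -0.498, 0.181] pointing down, gripper open.
Joint ranges: [-3.1, 3.1], [-0.76, 2.03], [0.27, 2.55], [-1.08, 4.22], [0.17, 2.65], [-2.57, 2.57]. Speed limits (rad/s): [2.79, 2.79, 3.14, 3.14, 3.14, 3.14].

## Interface

Orientations are given as [roll, pitch, yaw] about the fixed x, y, z axes, in that order (R = Rz(yaw) Ry(pitch) Rx(roll)).
In Python, from bench import robot, viewer gives the robot as it stands. The module is installed in compiled form; this text tells all that it offers.
- The arm moves only by the shell command python3 -m handwheel 'ROWS' [OPENING]. ROWS is JSON, a list of rows, each a list of 6 numbers: the shift along the tool's x, y, z in units of 0.2 m (1.0 is 0.2 m), then the turn, a rotation vector about the tool's x, y, z in units of 30 degrees (1.0 is 30 degrees). In form: [[x, y, z, wx, wy, wz], ...]. A call has 1 to 10 rows; each row is the pose to reach, as a shift and turn from the pose commanded when the call began, along the tool's axes at that moment; what a row does not reach only later rows make up. A row lasts 1/12 s, in which the tool goes at most 41.7 mm and 7.16 degrees, less where a joint would pass 70% of its speed; a pose out of reach is approached as far as the arm can. A call with a number of a shift or a turn outside -1 to 1 is refused whole. A call with a gripper value outside its range is refused whole. OPENING is the gripper's target within -1 to 1 (shut at 1, half-way at 0, fully open at -1), set as the call begins (- or left out, the last holds). The fingers move at their own pace and stop on an object; the grip force is fixed at half the most. Time passes only in rows, so rows that repeat a pose let the fingers close. It gives the time, the measured TCP pose, the force, the opening and the grip force at its end, in the units of the state.
- robot.get_obs(): the state, without advancing time (a new reading comes with each control period).
- viewer.snapshot(name): name is "scene" or "top"; returns the picture (480x640x3 uint8, red, green, blue); there is no depth.
- viewer.calibration(name): a dict with "fx", "fy", "cx", "cy" (pixels), "R" (3x3) and "t" (3): a world point X has camera coordinates R X + t. Camera axes: x right, y down, z forward; pixel columns grow to the right and rows downward; lengths in m; the calibration is good to about 2 mm. A picture is of the moment at which its call begins. calibration takes no time and is no camera call.
- robot.close_job(): hands the job in; it is judged then, once.
The state is a dict: "time": time; "joint_positions": joint angles; "qvel": joint speeds; "joint_torque": joint torques, N m; "tool_pos": TCP position; "ee_rot": TCP orientation; "wrist_force": force on the tool from outside, world axes, zero at the start; "wrist_torque": the same for the moment, N m; "width": finger opening in m; "finger_force": force on a finger pad.
Only numpy, scipy, OpenCV 4.12 (cv2) and the standard library are available. Lean on these libraries where they do the work, as an engineer would, in place of code of your own. Each camera call takes 0.05 s, during which the arm holds its last target. There are 200 camera calls.

## Task

The small sterilising container stands open with the shears inside, and its lid was laid down beside it inside-up, resting on its strap handle. Slide the lid against the container's long side, tip it up on edge against that side, and turn it over onto the container, lowering it gently instead of letting it fall, until it sits fully home and level all round. Leave everything else where it is.

Things in the scene. Friction and masses are not known exactly. Their poses are not given: they have to be found in the camera images.
- container: Open-topped aluminium sterilising container 184 mm long (its x), 110 mm wide (its y), 90 mm high, walls 4 mm, opening 176 x 102 mm. Origin at the centre of its underside, z up. Heavy, on non-slip feet: it does not move; its flat long sides (+y, -y) serve as a wall to lever against. Folded bail handles stick out 7 mm from its ends. Trauma shears lie on its floor, below 20 mm.
- container_rim (a point): Centre of the container's open top, level with the rim (90 mm above its underside); axes as the container's. When the lid is closed, its plate's inner face rests on the rim, point lid_center is 4 mm above this point, and the plug has about 3 mm play each way.
- lid_center (a point): Lid: rigid green plate 192 mm long (x), 118 mm wide (y), 8 mm thick, about 0.34 kg; the point is the plate's centre, half-way through. z points out of its INNER face: up at the start, straight down when closed (either end may go to either end of the container). At the start it lies 2 to 65 mm off one or the other long side of the container, turned up to 0.15 rad from it, and slides freely.
- lid_plug (a point): Centre of the face of the lid's dark sealing plug, 12 mm from lid_center along the lid's z. The plug stands on the plate's inner face, 8 mm deep; it is 170 x 96 mm, its outer 4 mm stepped in to 164 x 90 mm, so the plate's bare edge reaches 11 mm past it all round. Plate and plug together are 16 mm thick.
- lid_handle (a point): Centre of the face of the lid's black strap handle, 32 mm from lid_center along the lid's -z (outer side). The strap runs along the lid's x, 98 mm long, 30 mm wide, its face 28 mm off the plate. At the start the lid stands on it, so the plate's underside is 28 mm above the table and free to reach under all round; the plate tips when an edge is lifted.
- laryngoscope: Laryngoscope lying on the left, 126 x 138 x 31 mm, origin at the centre of its underside. To be left alone.
- syringe_1: Syringe lying in front of the container, 124 mm long (its y), 34 x 31 mm; origin at the centre of its underside. To be left alone.
- gel_bottle: Upright gel bottle, loose, 49 mm across up to 138 mm, narrow nozzle up to 172 mm; it stands beside the container on the side where the lid is not, towards one end or the other, in the way of a gripper that lays the lid over right there. Origin at the centre of its underside. To be left alone.
- penlight: White penlight lying on the left, 133 mm long (its y), 14 mm thick; origin at its underside. To be left alone.
- marker: White and black marker lying on the left, 137 mm long (its y), 15 mm thick; origin at its underside. To be left alone.
- shears: Blue-handled trauma shears on the container's floor, 155 mm long (their y), 77 mm wide, 11 mm high; origin at the underside. To be left inside.
- tape_roll: Roll of white plaster tape lying flat, 72 mm across, 25 mm high, beside the container where the lid is not; origin at the centre of its underside. To be left alone.
- carton: Small white and purple medicine carton, 36 x 60 x 22 mm (x, y, z), beside the tape roll, opposite the gel bottle; origin at the centre of its underside. To be left alone.

How it is judged:
By the outcome, as a careful person would: the job done as asked, in the order asked, and still so for the second after the job is handed in, with the robot touching nothing.
It also fails if it takes over 72 s, if anything falls off the work surface, if the arm or the gripper's body presses on something with over 40 N, if the wrist force passes 120 N, or if a joint passes its speed limit or range.

## Working session

There is one attempt and no reset: what is moved stays moved. The work goes in short steps, Python scripts to look and compute and a shell command to move; the robot and the scene stay as the last step left them, time stands still between calls to the robot, and variables do not carry over. Pictures are saved under pics/ and viewed, at most 10 in all, crops included, and the job is handed in when it is done.

```bash
mkdir -p pics; python3 - <<'E'
from bench import robot, viewer
import cv2
for n in("scene","top"):
    im=viewer.snapshot(n); cv2.imwrite(f"pics/{n}0.png",im[:,:,::-1])
    c=viewer.calibration(n); print(n,c)
o=robot.get_obs(); print(o)
E
```

```text
scene {'fx': 526.5718430353847, 'fy': 526.5718430353847, 'cx': 319.5124469539505, 'cy': 238.64577406657233, 'R': array([[ 0.88867932,  0.45848596, -0.00630043],
       [ 0.40184113, -0.78535606, -0.4708923 ],
       [-0.22084558,  0.41594047, -0.88216821]]), 't': array([-0.43535413, -0.15342952,  1.28595075])}
top {'fx': 518.0954969153743, 'fy': 518.0954969153743, 'cx': 317.18915772298936, 'cy': 229.10178190847319, 'R': array([[-0.01818458, -0.9997525 , -0.01281621],
       [-0.99458783,  0.01939914, -0.10207213],
       [ 0.10229549,  0.01089071, -0.99469444]]), 't': array([0.03140077, 0.46537007, 1.31220197])}
{'time': 0.1, 'joint_positions': array([-1.23708627e+00,  8.78961949e-02,  1.37208514e+00,  1.49929190e-05,
        1.68360597e+00, -1.03110716e-01]), 'qvel': array([-8.93529409e-05, -3.87070777e-05, -4.21718612e-03,  1.99555524e-03,
        9.84494138e-04, -7.60075446e-04]), 'joint_torque': array([ 1.93616463e-03, -3.41249728e+01, -3.03303087e+01,  7.19591556e-02,
        3.03940137e-02, -9.09046389e-05]), 'tool_pos': array([ 0.23250141, -0.49784529,  0.17992214]), 'ee_rot': array([-3.13961013e+00, -2.20127363e-04,  4.36822231e-01]), 'wrist_force': array([-0.22792826, -0.48018286,  0.20867692]), 'wrist_torque': array([-0.01442903, -0.00207329, -0.00178809]), 'finger_force': 0.0, 'width': 0.09426335866119151}
```

View pics/scene0.png

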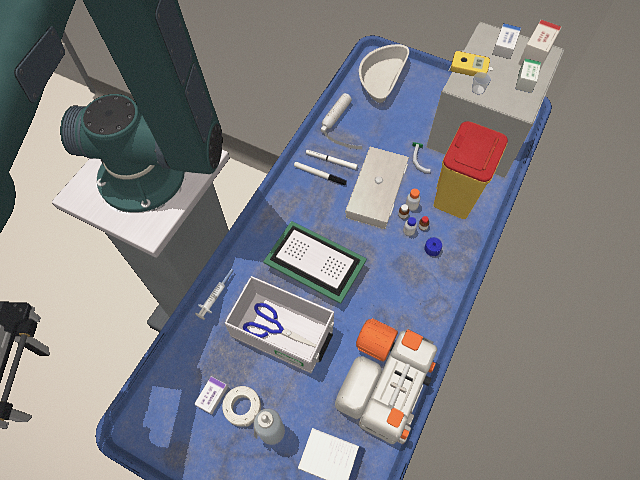

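View pics/top0.png

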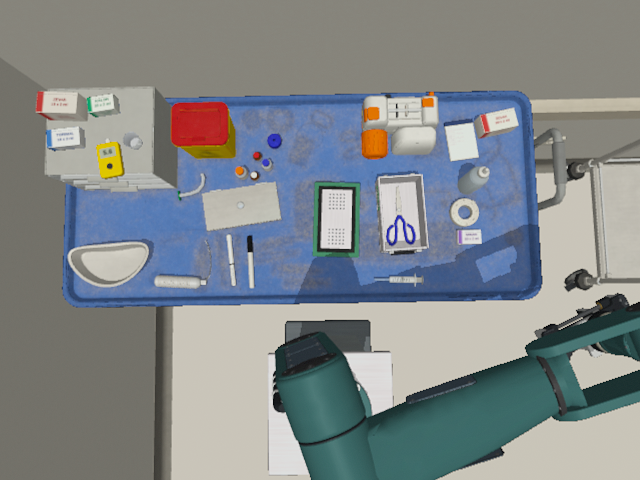

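The lid (top view, about cols 314-360, rows 181-256) lies on the container's +y side. The container is at cols 377-428, rows 174-253, and the bottle, tape and carton are on the -y side. I'll enlarge that part to read corners.

```bash
python3 - <<'E'
import cv2
im=cv2.imread("pics/top0.png")[165:270,300:440]; cv2.imwrite("pics/topc.png",cv2.resize(im,None,fx=5.7,fy=5.7,interpolation=cv2.INTER_CUBIC))
im=cv2.imread("pics/scene0.png")[215:380,215:375]; cv2.imwrite("pics/scenec.png",cv2.resize(im,None,fx=3.6,fy=3.6,interpolation=cv2.INTER_CUBIC))
E
```

```text
(no output)
```

View pics/topc.png

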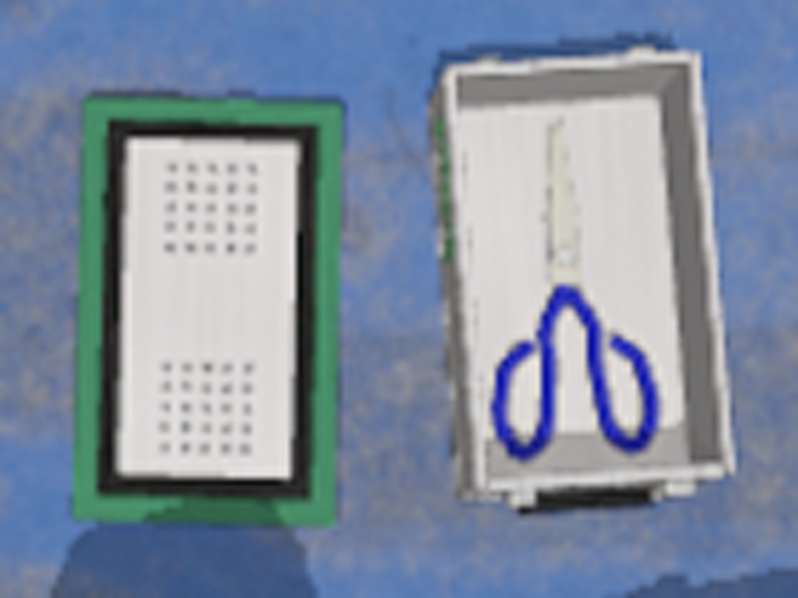

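View pics/scenec.png

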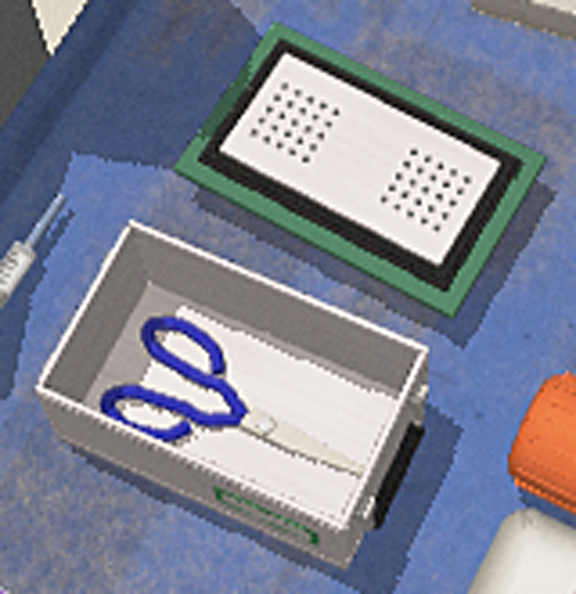

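Top crop: lid corners are near (86,97), (343,100), (334,525), (75,521) and rim corners near (443,68), (697,55), (732,470), (472,495). Scene crop: lid corners are near (277,24), (544,157), (455,315), (178,172) and rim corners near (132,223), (428,350), (348,527), (40,388).

```bash
cat > h.py <<'E'
import numpy as np
from scipy.spatial.transform import Rotation as Ro
from scipy.optimize import least_squares
from bench import robot, viewer
def proj(n,X):
    c=viewer.calibration(n); p=np.asarray(X)@np.array(c["R"]).T+c["t"]
    return np.c_[c["fx"]*p[:,0]/p[:,2]+c["cx"],c["fy"]*p[:,1]/p[:,2]+c["cy"]]
def fitrect(L,W,z,pt,ps,x0):
    # pt, ps: corners order (far x,+y),(far,-y),(near,-y),(near,+y)
    k=np.array([[L,W],[L,-W],[-L,-W],[-L,W]])/2
    def f(p,r=False):
        c,s=np.cos(p[2]),np.sin(p[2]); X=np.c_[k@np.array([[c,s],[-s,c]])+p[:2],np.full(4,z)]
        a=proj("top",X)-pt; b=proj("scene",X)-ps
        return (a,b) if r else np.r_[a.ravel() if pt is not None else [],b.ravel()]
    s=least_squares(f,x0); return s.x,f(s.x,True)
E
python3 - <<'E'
from h import *
t=lambda a:(np.array(a)+.5)/5.7-.5+[300,165]
s=lambda a:(np.array(a)+.5)/3.6-.5+[215,215]
for nm,a in dict(
 lid=(.192,.118,.036,t([(86,97),(343,100),(334,525),(75,521)]),s([(544,157),(455,315),(178,172),(277,24)]),[.45,-.03,0]),
 rim=(.184,.110,.09,t([(443,68),(697,55),(732,470),(472,495)]),s([(428,350),(348,527),(40,388),(132,223)]),[.45,-.2,0])).items():
    x,(p,q)=fitrect(*a); print(nm,x.round(4)); print(p.round(1).tolist(),q.round(1).tolist())
x=robot.get_obs(); print(Ro.from_euler('xyz',x['ee_rot']).as_matrix().round(3))
def ray(n,u,v,z):
    c=viewer.calibration(n);R=np.array(c["R"]);o=-R.T@c["t"];d=R.T@np.array([(u-c["cx"])/c["fx"],(v-c["cy"])/c["fy"],1]);return (o+d*(z-o[2])/d[2]).round(3)
print('bottle',ray("top",481,172,.15),ray("scene",265,417,.15),'tape',ray("top",464,211,.025),'carton',ray("top",469,237,.022),'syr',ray("top",405,280,.02),'defib near edge',ray("top",410,155,.05),ray("top",363,157,.08))
E
```

```text
lid [ 0.4912 -0.0254 -0.0384]
[[-1.2, -0.5], [-0.5, -0.3], [0.1, -0.3], [-0.9, -0.5]] [[1.0, 0.3], [-0.3, 1.2], [-1.8, -0.1], [-1.1, -0.4]]
rim [ 0.4992 -0.1868  0.0479]
[[-0.7, -0.6], [-0.8, -1.3], [-0.4, -0.0], [0.1, -1.4]] [[0.7, -0.8], [-1.0, 1.2], [-2.1, 0.5], [-0.7, -1.3]]
[[ 0.906  0.423 -0.001]
 [ 0.423 -0.906  0.002]
 [ 0.    -0.002 -1.   ]]
bottle [ 0.58  -0.366  0.15 ] [ 0.578 -0.366  0.15 ] tape [ 0.505 -0.357  0.025] carton [ 0.438 -0.367  0.022] syr [ 0.331 -0.199  0.02 ] defib near edge [ 0.649 -0.219  0.05 ] [ 0.639 -0.096  0.08 ]
```

The fit agrees to about 2 mm. Container centre is (0.499,-0.187), yaw 0.048. Lid centre is (0.491,-0.025), yaw -0.038. Bottle is at (0.58,-0.366).

I'll write a helper that turns targets into row units, then move to the lid's +y side.

```bash
cat >> h.py <<'E'
def target(p,lean,yaw): # lean deg about tool x: >0 points to +y
    return np.array(p,float),Ro.from_euler('xyz',[np.pi+np.radians(lean),0,yaw])
def plan(*ts):
    """units from present pose for each (p,lean_deg,yaw)"""
    o=robot.get_obs(); R=Ro.from_euler('xyz',o['ee_rot'])
    print('t %.2f'%o['time'],'pos',o['tool_pos'].round(4),'lean %.2f yaw %.4f'%(((np.degrees(o['ee_rot'][0])+360)%360)-180,o['ee_rot'][2]),'w %.4f'%o['width'],'F',o['wrist_force'].round(1),'ff %.1f'%o['finger_force'],'q',o['joint_positions'].round(3))
    for t in ts:
        p,T=target(*t)
        print((R.inv().apply(p-o['tool_pos'])/.2).round(3),(np.degrees((R.inv()*T).as_rotvec())/30).round(3))
E
python3 -c "
from h import *
plan(((.49,.075,.18),0,.048))"
```

```text
t 0.10 pos [ 0.2325 -0.4978  0.1799] lean 0.11 yaw 0.4368 w 0.0943 F [-0.2 -0.5  0.2] ff 0.0 q [-1.237  0.088  1.372  0.     1.684 -0.103]
[ 2.378 -2.051  0.004] [-0.004  0.     0.743]
```

```bash
R='[0.8,-0.69,0,0,0,0]'
python3 -m handwheel '[[0.8,-0.69,0,0,0,0],[0.8,-0.69,0,0,0,0],[0.8,-0.69,0,0,0,0],[0.8,-0.69,0,0,0,0],[0.8,-0.69,0,0,0,0],[0.8,-0.69,0,0,0,0],[0.8,-0.69,0,0,0,0]]' 1
python3 -m handwheel '[[0.8,-0.69,0,0,0,0],[0.8,-0.69,0,0,0,0],[0.8,-0.69,0,0,0,0],[0.8,-0.69,0,0,0,0],[0.8,-0.69,0,0,0,0],[0.8,-0.69,0,0,0,0],[0.8,-0.69,0,0,0,0]]'
python3 -m handwheel '[[0.778,-0.67,0,0,0,0.74],[0.778,-0.67,0,0,0,0.74],[0.778,-0.67,0,0,0,0.74],[0.778,-0.67,0,0,0,0.74],[0.778,-0.67,0,0,0,0.74],[0.778,-0.67,0,0,0,0.74],[0.778,-0.67,0,0,0,0.74],[0.778,-0.67,0,0,0,0.74]]'
python3 -c "
from h import *
plan(((.49,.075,.18),0,.048),((.49,.075,.016),0,.048))"
```

```text
time: 0.68
tool_pos: [0.3199, -0.3039, 0.181]
ee_rot: [3.141, 0.0, 0.441]
wrist_force: [-0.5, 0.4, 0.3]
width: 0.0507
finger_force: 0.0
time: 1.27
tool_pos: [0.4064, -0.1124, 0.1806]
ee_rot: [3.141, 0.001, 0.44]
wrist_force: [-0.9, -0.7, -0.4]
width: 0.0041
finger_force: 0.0
time: 1.93
tool_pos: [0.4906, 0.0722, 0.1802]
ee_rot: [3.14, 0.002, 0.048]
wrist_force: [-0.1, 0.6, 0.4]
width: 0.0005
finger_force: 0.0
t 1.93 pos [0.4906 0.0722 0.1802] lean -0.10 yaw 0.0477 w 0.0005 F [-0.1  0.6  0.4] ff 0.0 q [ 0.033 -0.032  1.494 -0.002  1.681  1.556]
[-0.002 -0.014  0.001] [ 0.003  0.003 -0.001]
[-0.001 -0.016  0.821] [ 0.003  0.003 -0.001]
```

```bash

python3 -m handwheel '[[0,0,0.2,0,0,0],[0,0,0.4,0,0,0],[0,0,0.6,0,0,0],[0,0,0.8,0,0,0],[0,0,0.82,0,0,0],[0,0,0.82,0,0,0]]'
python3 -m handwheel '[[0,0.05,0,0,0,0],[0,0.08,0,0,0,0],[0,0.11,0,0,0,0],[0,0.14,0,0,0,0],[0,0.17,0,0,0,0],[0,0.2,0,0,0,0],[0,0.23,0,0,0,0],[0,0.26,0,0,0,0],[0,0.28,0,0,0,0],[0,0.28,0,0,0,0]]'
python3 -m handwheel '[[0,0.02,0,0,0,0],[0,0.04,0,0,0,0],[0,0.06,0,0,0,0],[0,0.06,0,0,0,0]]'
python3 -c "
from h import *
plan()
import cv2
im=viewer.snapshot('top')[150:270,290:450]; cv2.imwrite('pics/a1.png',cv2.resize(im[:,:,::-1],None,fx=5,fy=5,interpolation=cv2.INTER_CUBIC))"
```

```text
time: 2.43
tool_pos: [0.4875, 0.0717, 0.0145]
ee_rot: [3.141, 0.007, 0.046]
wrist_force: [-0.0, -0.6, 0.5]
width: 0.0008
finger_force: 0.0
time: 3.27
tool_pos: [0.4932, 0.0183, 0.0172]
ee_rot: [-3.141, -0.001, 0.049]
wrist_force: [0.0, 2.3, 1.4]
width: 0.0006
finger_force: 1.2
time: 3.6
tool_pos: [0.4936, 0.0058, 0.017]
ee_rot: [3.141, -0.0, 0.049]
wrist_force: [-1.0, 3.0, 1.3]
width: 0.0002
finger_force: 1.4
t 3.60 pos [0.4936 0.0058 0.017 ] lean -0.03 yaw 0.0490 w 0.0002 F [-1.   3.   1.3] ff 1.4 q [-1.030e-01  5.600e-02  1.738e+00 -1.000e-03  1.348e+00  1.419e+00]
```

View pics/a1.png

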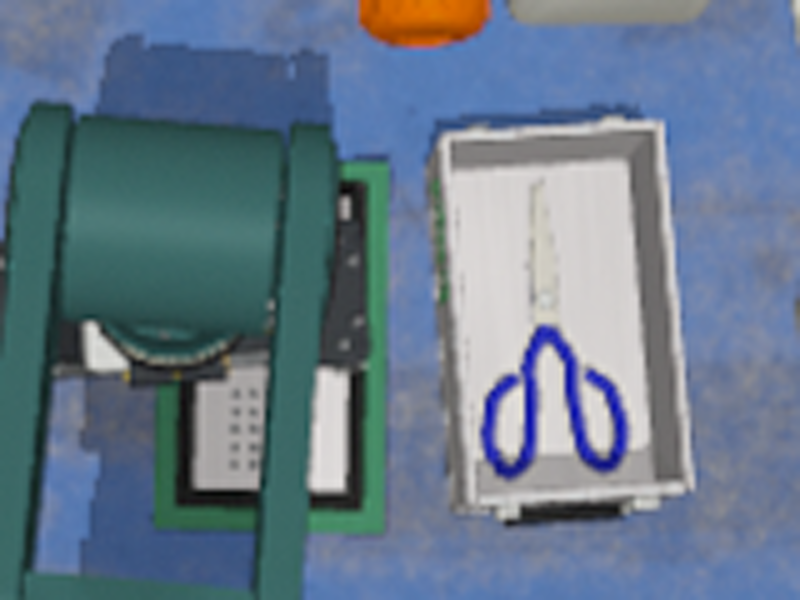

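```bash
cat >> h.py <<'E'
def ray(n,u,v,z):
    c=viewer.calibration(n);R=np.array(c["R"]);o=-R.T@c["t"];d=R.T@np.array([(u-c["cx"])/c["fx"],(v-c["cy"])/c["fy"],1]);return (o+d*(z-o[2])/d[2]).round(4)
E
python3 -c "
from h import *
import cv2
for u,v in ((367.6,182),(367.6,256.4),(321,255.5)): print(ray('top',u,v,.036))
im=viewer.snapshot('scene')[150:380,180:440]; cv2.imwrite('pics/a2.png',cv2.resize(im[:,:,::-1],None,fx=2.6,fy=2.6,interpolation=cv2.INTER_CUBIC))"
```

```text
[ 0.5841 -0.1096  0.036 ]
[ 0.3925 -0.1042  0.036 ]
[0.397 0.014 0.036]
```

View pics/a2.png

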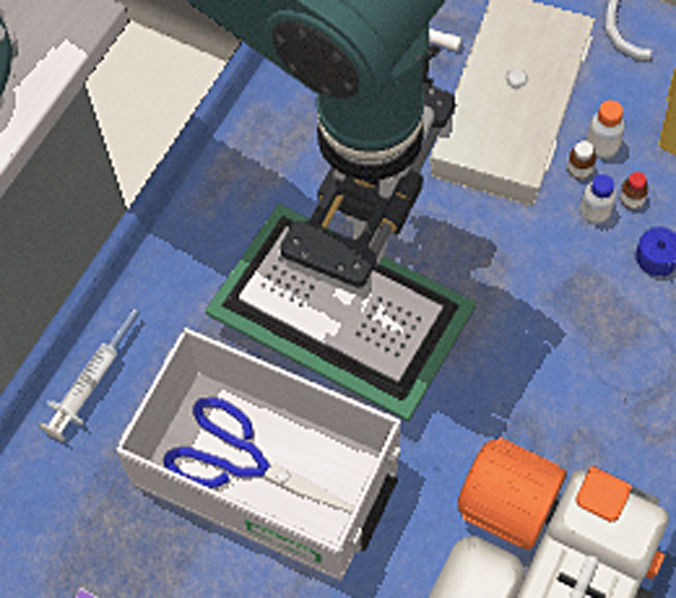

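The scene view shows the lid not yet at the wall, with corners near (282,207), (472,305), (406,416), (208,311). The TCP is further toward -y than the lid edge reads. The lid may have tipped up under the push, so I'll fit its full pose.

```bash
cat >> h.py <<'E'
def lidcorners(p): # x,y,z centre of plate top-plane, yaw, tilt about lid x (rad)
    k=np.array([[96,59,0],[96,-59,0],[-96,-59,0],[-96,59,0]])/1000
    return Ro.from_euler('xyz',[p[4],0,p[3]]).apply(k)+p[:3]
def fitlid(obs,x0): # obs: (cam, corner idx, u, v)
    f=lambda p:np.r_[np.concatenate([proj(n,lidcorners(p)[i:i+1])[0]-(u,v) for n,i,u,v in obs]),(p[2]-x0[2])*500]
    s=least_squares(f,x0); return s.x,s.fun.round(1)
E
python3 -c "
from h import *
o=[('scene',i,u/2.6+180-.3,v/2.6+150-.3) for i,u,v in ((3,282,207),(0,472,305),(1,406,416),(2,208,311))]
o+=[('top',i,u/5+290-.4,v/5+150-.4) for i,u,v in ((1,388,160),(2,387,532),(3,155,527))]
x,r=fitlid(o,[.49,-.04,.036,-.03,0]);print(x,r);print(lidcorners(x).round(4))
print((proj('scene',[[.4936,.0058,.017],[.4936,.0058,.05]])-[180,150])*2.6)"
```

```text
[ 0.49188381 -0.04536819  0.03566027 -0.03946058 -0.09170719] [-1.6 -0.1  1.6  0.4  0.9  1.  -2.1 -0.5 -0.1 -0.5 -0.8 -0.1 -0.8  0.1
 -0.2]
[[ 0.5901  0.0096  0.0303]
 [ 0.5855 -0.1079  0.0411]
 [ 0.3936 -0.1003  0.0411]
 [ 0.3983  0.0171  0.0303]]
[[369.61108653 268.52775728]
 [369.53673953 250.76314729]]
```

```bash
python3 -c "
from h import *
import cv2
im=viewer.snapshot('scene')[215:285,285:365]; cv2.imwrite('pics/a3.png',cv2.resize(im[:,:,::-1],None,fx=8,fy=8,interpolation=cv2.INTER_CUBIC))"
```

```text
(no output)
```

View pics/a3.png

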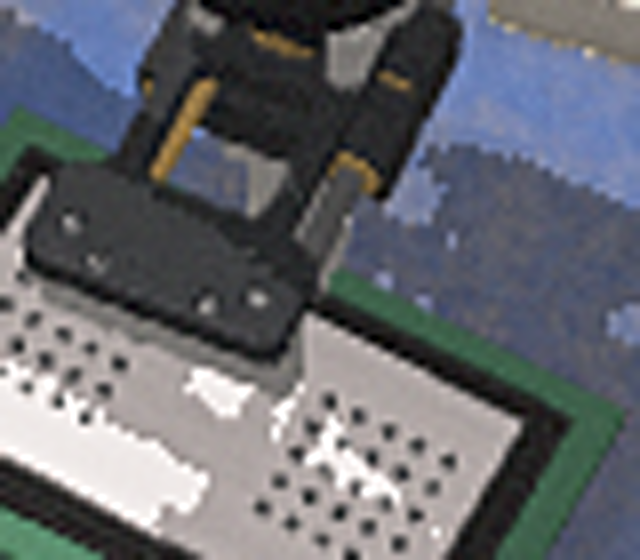

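The crop hides the fingertip behind the gripper's body, whose -y end plate spans about (30..310, 170..360). From here I'll measure the lid numerically by its green colour.

```bash
cat >> h.py <<'E'
import cv2
def green(n,z=.036,verbose=True):
    im=viewer.snapshot(n).astype(int); r,g,b=im[...,0],im[...,1],im[...,2]
    m=((g-r>35)&(g-b>20)).astype(np.uint8)
    k,l,st,_=cv2.connectedComponentsWithStats(m)
    m=np.isin(l,[i for i in range(1,k) if st[i,4]>25])
    v,u=np.nonzero(m)
    P=np.array([ray(n,a,c,z) for a,c in zip(u,v)])
    ok=(P[:,0]>.35)&(P[:,0]<.62)&(P[:,1]>-.3)&(P[:,1]<.1); P=P[ok]; uv=np.c_[u,v][ok]
    for x0 in (.41,.44,.47,.50,.53,.56):
        s=P[abs(P[:,0]-x0)<.006]
        if len(s): print(n,x0,'n',len(s),'y %.4f %.4f'%(s[:,1].min(),s[:,1].max()))
    print('x ext',P[:,0].min(),P[:,0].max())
    return uv,P
E
python3 -c "
from h import *
green('top');green('scene')"
python3 -m handwheel '[[0,0,-0.2,0,0,0],[0,0,-0.4,0,0,0],[0,0,-0.6,0,0,0],[0,0,-0.8,0,0,0],[0,0,-0.8,0,0,0]]'
python3 -c "
from h import *
plan();green('top');green('scene')"
```

```text
top 0.41 n 61 y -0.1007 0.0139
top 0.44 n 32 y -0.1016 0.0107
top 0.47 n 27 y -0.1025 0.0102
top 0.5 n 12 y -0.1032 -0.0979
top 0.53 n 20 y -0.1041 -0.0961
top 0.56 n 18 y -0.1050 -0.0970
x ext 0.3961 0.582
scene 0.41 n 27 y -0.0999 -0.0445
scene 0.44 n 30 y -0.1004 -0.0893
scene 0.47 n 29 y -0.1018 -0.0908
scene 0.5 n 27 y -0.1032 -0.0923
scene 0.53 n 29 y -0.1037 -0.0928
scene 0.56 n 29 y -0.1052 -0.0953
x ext 0.3948 0.585
time: 4.27
tool_pos: [0.4981, 0.0051, 0.1865]
ee_rot: [3.137, -0.016, 0.049]
wrist_force: [1.8, -0.7, 1.3]
width: 0.0006
finger_force: 0.0
t 4.27 pos [0.4981 0.0051 0.1865] lean -0.26 yaw 0.0489 w 0.0006 F [ 1.8 -0.7  1.3] ff 0.0 q [-0.102 -0.044  1.494 -0.002  1.675  1.42 ]
top 0.41 n 59 y -0.1007 0.0139
top 0.44 n 32 y -0.1016 0.0107
top 0.47 n 35 y -0.1025 0.0102
top 0.5 n 14 y -0.1032 0.0096
x ext 0.3961 0.5011
scene 0.41 n 26 y -0.0999 -0.0888
scene 0.44 n 30 y -0.1004 -0.0893
scene 0.47 n 29 y -0.1018 -0.0908
scene 0.5 n 30 y -0.1033 0.0093
scene 0.53 n 46 y -0.1037 0.0117
scene 0.56 n 16 y -0.1052 -0.0992
x ext 0.3948 0.5862
```

The lid is flat and has moved about 22 mm. The pushing fingers gave way by some millimetres. I'll push again, further, until the force shows wall contact.

```bash

python3 -m handwheel '[[0,-0.17,0,0,0,0],[0,-0.17,0.1,0,0,0],[0,-0.17,0.3,0,0,0],[0,-0.17,0.5,0,0,0],[0,-0.17,0.7,0,0,0],[0,-0.17,0.84,0,0,0],[0,-0.17,0.84,0,0,0],[0,-0.17,0.84,0,0,0]]'
python3 -m handwheel '[[0,0.05,0,0,0,0],[0,0.1,0,0,0,0],[0,0.13,0,0,0,0],[0,0.16,0,0,0,0],[0,0.19,0,0,0,0],[0,0.22,0,0,0,0],[0,0.24,0,0,0,0],[0,0.24,0,0,0,0]]'
python3 -c "
from h import *
plan();green('top');green('scene')"
python3 -m handwheel '[[0,0.02,0,0,0,0],[0,0.04,0,0,0,0],[0,0.04,0,0,0,0]]'
python3 -c "
from h import *
plan();green('top');green('scene')"
```

```text
time: 5.03
tool_pos: [0.4886, 0.0401, 0.0056]
ee_rot: [3.141, 0.008, 0.049]
wrist_force: [-0.2, 0.3, 0.8]
width: 0.0004
finger_force: 0.0
time: 5.7
tool_pos: [0.4963, -0.0072, 0.0117]
ee_rot: [-3.139, -0.005, 0.048]
wrist_force: [0.6, 5.0, 4.9]
width: 0.0007
finger_force: 3.6
t 5.70 pos [ 0.4963 -0.0072  0.0117] lean 0.14 yaw 0.0481 w 0.0007 F [0.6 5.  4.9] ff 3.6 q [-0.131  0.063  1.742  0.003  1.332  1.391]
top 0.41 n 63 y -0.1185 -0.0039
top 0.44 n 30 y -0.1194 -0.0071
top 0.47 n 33 y -0.1203 -0.0077
top 0.5 n 18 y -0.1212 -0.1133
top 0.53 n 18 y -0.1220 -0.1141
top 0.56 n 19 y -0.1255 -0.1175
x ext 0.3958 0.5842
scene 0.41 n 33 y -0.1168 -0.0518
scene 0.44 n 20 y -0.1152 -0.1072
scene 0.47 n 14 y -0.1137 -0.1086
scene 0.5 n 6 y -0.1130 -0.1110
x ext 0.3951 0.5861
time: 6.05
tool_pos: [0.4954, -0.0115, 0.0117]
ee_rot: [-3.132, -0.003, 0.049]
wrist_force: [-2.5, 12.5, 9.0]
width: 0.0008
finger_force: 8.0
t 6.05 pos [ 0.4954 -0.0115  0.0117] lean 0.55 yaw 0.0485 w 0.0008 F [-2.5 12.5  9. ] ff 8.0 q [-0.145  0.064  1.741  0.01   1.336  1.375]
top 0.41 n 57 y -0.1236 -0.0090
top 0.44 n 28 y -0.1245 -0.0122
top 0.47 n 30 y -0.1254 -0.0128
top 0.5 n 20 y -0.1263 -0.1184
top 0.53 n 16 y -0.1272 -0.1193
top 0.56 n 20 y -0.1281 -0.1201
x ext 0.3957 0.584
scene 0.41 n 24 y -0.1168 -0.0413
scene 0.44 n 8 y -0.1152 -0.1123
scene 0.47 n 1 y -0.1135 -0.1135
x ext 0.3958 0.5863
```

The far corner has reached the wall and the lid is still turned about 0.07 rad from it. I'll push near its other end.

```bash

python3 -m handwheel '[[0,-0.08,-0.03,0,0,0],[-0.15,-0.08,-0.03,0,0,0],[-0.36,-0.08,-0.03,0,0,0],[-0.36,-0.08,-0.03,0,0,0],[-0.36,-0.04,-0.03,0,0,0],[-0.36,0,-0.03,0,0,0],[-0.36,0.02,-0.03,0,0,0],[-0.36,0.035,-0.03,0,0,0],[-0.36,0.035,-0.03,0,0,0]]'
python3 -c "
from h import *
plan(((.42,-.022,.017),0,.048));green('top')"
```

```text
time: 6.9
tool_pos: [0.4245, -0.0252, 0.0161]
ee_rot: [-3.137, -0.001, 0.048]
wrist_force: [-1.4, 6.4, 4.9]
width: 0.0006
finger_force: 4.1
t 6.90 pos [ 0.4245 -0.0252  0.0161] lean 0.25 yaw 0.0479 w 0.0006 F [-1.4  6.4  4.9] ff 4.1 q [-0.197 -0.099  1.891  0.005  1.349  1.325]
[-0.022 -0.017 -0.004] [-0.008 -0.002 -0.   ]
top 0.41 n 10 y -0.1364 -0.1335
top 0.44 n 8 y -0.1347 -0.1319
top 0.47 n 7 y -0.1330 -0.1302
top 0.5 n 12 y -0.1313 -0.1212
top 0.53 n 31 y -0.1272 -0.0141
top 0.56 n 37 y -0.1255 -0.0121
x ext 0.4056 0.5918
```

The lid is now flush along the wall. I'll back off, open to about 56 mm and lean the tool so the lower finger can go under the +y edge.

```bash

python3 -m handwheel '[[0,-0.15,0,0,0,0],[0,-0.3,-0.1,0,0,0],[0,-0.3,-0.3,0,0,0],[0,-0.3,-0.5,0,0,0],[0,-0.3,-0.5,0,0,0]]' -0.19
python3 -c "
from h import *
plan(((.485,.05,.10),-30,.048),((.485,.03,.0361),-35,.048));green('top');green('scene')"
```

```text
time: 7.37
tool_pos: [0.4273, 0.0332, 0.1243]
ee_rot: [3.139, -0.018, 0.05]
wrist_force: [0.8, -0.8, 1.3]
width: 0.0304
finger_force: 0.0
t 7.37 pos [0.4273 0.0332 0.1243] lean -0.16 yaw 0.0502 w 0.0304 F [ 0.8 -0.8  1.3] ff 0.0 q [-5.400e-02 -1.850e-01  1.744e+00 -1.000e-03  1.565e+00  1.467e+00]
[ 0.29  -0.07   0.126] [-0.995 -0.034 -0.005]
[0.279 0.029 0.446] [-1.161 -0.034 -0.006]
top 0.41 n 105 y -0.1364 -0.0421
top 0.44 n 17 y -0.1347 -0.1244
top 0.47 n 23 y -0.1330 -0.1226
top 0.5 n 21 y -0.1312 -0.1210
top 0.53 n 25 y -0.1272 -0.0141
top 0.56 n 39 y -0.1255 -0.0121
x ext 0.3992 0.5918
scene 0.41 n 74 y -0.1168 -0.0413
scene 0.44 n 17 y -0.0236 -0.0170
x ext 0.3977 0.5931
```

```bash

python3 -m handwheel '[[0.29,-0.07,0.12,-0.24,0,0],[0.29,-0.07,0.12,-0.48,0,0],[0.29,-0.07,0.12,-0.72,0,0],[0.29,-0.07,0.12,-0.95,0,0],[0.29,-0.07,0.12,-0.99,0,0],[0.29,-0.07,0.12,-0.99,0,0],[0.29,-0.07,0.12,-0.99,0,0]]'
python3 -c "
from h import *
plan(((.485,.03,.0361),-35,.048),((.485,.0,.0361),-35,.048),((.485,-.045,.0361),-35,.048))"
```

```text
time: 8.05
tool_pos: [0.4771, 0.0502, 0.0898]
ee_rot: [2.624, 0.002, 0.05]
wrist_force: [-0.3, -0.5, 0.6]
width: 0.0561
finger_force: 0.0
t 8.05 pos [0.4771 0.0502 0.0898] lean -29.68 yaw 0.0497 w 0.0561 F [-0.3 -0.5  0.6] ff 0.0 q [ 0.358  0.103  1.638 -0.491  1.574  1.92 ]
[ 0.035 -0.043  0.284] [-0.177  0.002  0.005]
[0.028 0.087 0.358] [-0.177  0.002  0.005]
[0.016 0.282 0.47 ] [-0.177  0.002  0.005]
```

```bash

python3 -m handwheel '[[0.035,-0.043,0.1,-0.177,0,0],[0.035,-0.043,0.2,-0.177,0,0],[0.035,-0.043,0.26,-0.177,0,0],[0.035,-0.043,0.26,-0.177,0,0],[0.035,-0.043,0.26,-0.177,0,0]]'
python3 -c "
from h import *
plan(((.485,.03,.0361),-35,.048),((.485,-.010,.0361),-35,.048),((.485,-.045,.0361),-35,.048))"
```

```text
time: 8.47
tool_pos: [0.4853, 0.0311, 0.0423]
ee_rot: [2.531, -0.001, 0.046]
wrist_force: [0.1, 0.9, -0.2]
width: 0.056
finger_force: 0.0
t 8.47 pos [0.4853 0.0311 0.0423] lean -34.98 yaw 0.0461 w 0.0560 F [ 0.1  0.9 -0.2] ff 0.0 q [ 0.372  0.189  1.682 -0.576  1.503  2.005]
[-0.002 -0.013  0.028] [-0.001  0.001 -0.004]
[-0.011  0.15   0.143] [-0.001  0.001 -0.004]
[-0.019  0.294  0.243] [-0.001  0.001 -0.004]
```

```bash

python3 -m handwheel '[[0,-0.013,0.028,0,0,0],[0,-0.013,0.028,0,0,0],[-0.005,0.06,0.079,0,0,0],[-0.011,0.15,0.143,0,0,0],[-0.014,0.2,0.178,0,0,0],[-0.017,0.25,0.212,0,0,0],[-0.019,0.294,0.243,0,0,0],[-0.019,0.294,0.243,0,0,0],[-0.019,0.294,0.243,0,0,0]]'
python3 -c "
from h import *
plan(((.485,-.045,.0361),-35,.048),((.485,-.047,.0612),-35,.048),((.485,-.0574,.0744),-35,.048),((.485,-.0702,.0925),-35,.048),((.485,-.0852,.1062),-35,.048));green('top')"
```

```text
time: 9.22
tool_pos: [0.4852, -0.0436, 0.0356]
ee_rot: [2.531, -0.001, 0.048]
wrist_force: [-0.1, 1.3, 0.7]
width: 0.056
finger_force: 0.0
t 9.22 pos [ 0.4852 -0.0436  0.0356] lean -34.98 yaw 0.0483 w 0.0560 F [-0.1  1.3  0.7] ff 0.0 q [ 0.234  0.133  1.762 -0.608  1.409  1.908]
[-0.001  0.007  0.002] [-0.001 -0.001 -0.   ]
[-0.002  0.087 -0.095] [-0.001 -0.001 -0.   ]
[-0.004  0.167 -0.119] [-0.001 -0.001 -0.   ]
[-0.007  0.272 -0.157] [-0.001 -0.001 -0.   ]
[-0.011  0.372 -0.17 ] [-0.001 -0.001 -0.   ]
top 0.41 n 138 y -0.1364 -0.0217
top 0.44 n 35 y -0.1347 -0.0198
top 0.47 n 31 y -0.1331 -0.0179
top 0.5 n 22 y -0.1312 -0.1209
top 0.53 n 16 y -0.1272 -0.1193
top 0.56 n 39 y -0.1255 -0.0121
x ext 0.3973 0.5918
```

```bash

python3 -m handwheel '[[0,0.03,-0.03,0,0,0],[0,0.06,-0.065,0,0,0],[-0.002,0.087,-0.095,0,0,0],[-0.003,0.127,-0.107,0,0,0],[-0.004,0.167,-0.119,0,0,0],[-0.005,0.2,-0.131,0,0,0],[-0.006,0.235,-0.144,0,0,0],[-0.007,0.272,-0.157,0,0,0],[-0.007,0.272,-0.157,0,0,0]]'
python3 -c "
from h import *
plan(((.485,-.0702,.0925),-35,.048),((.485,-.0852,.1062),-35,.048))
im=viewer.snapshot('scene')[150:380,180:440]; cv2.imwrite('pics/b1.png',cv2.resize(im[:,:,::-1],None,fx=2.6,fy=2.6,interpolation=cv2.INTER_CUBIC))"
```

```text
time: 10.02
tool_pos: [0.4858, -0.0709, 0.0942]
ee_rot: [2.53, -0.003, 0.048]
wrist_force: [-0.0, 0.6, -0.1]
width: 0.0555
finger_force: 0.0
t 10.02 pos [ 0.4858 -0.0709  0.0942] lean -35.03 yaw 0.0482 w 0.0555 F [-0.   0.6 -0.1] ff 0.0 q [ 0.181  0.053  1.722 -0.609  1.477  1.797]
[-0.004 -0.008  0.005] [ 0.001 -0.005 -0.003]
[-0.007  0.093 -0.008] [ 0.001 -0.005 -0.003]
```

View pics/b1.png

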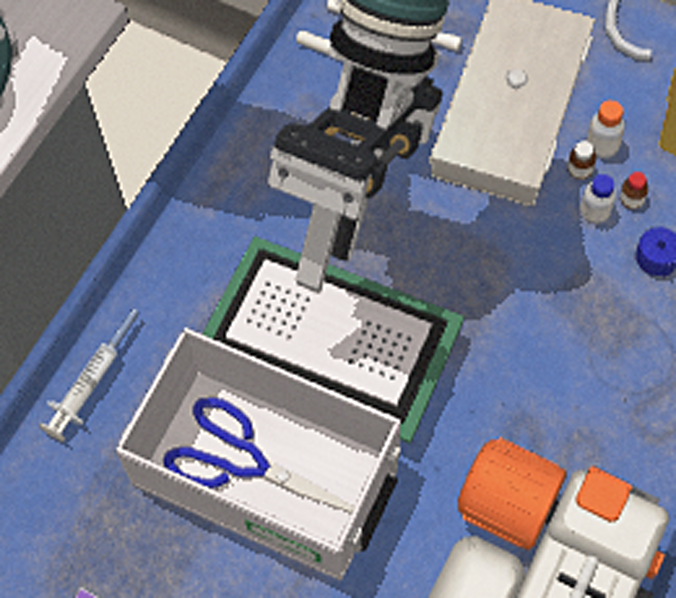

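The lid is still flat: its far green edge runs (258,240)-(462,318), and the upper finger's tip is at about (298..322, 283..291). The hook missed, so I'll compare the tip with its predicted projection.

```bash
python3 -c "
from h import *
o=robot.get_obs();R=Ro.from_euler('xyz',o['ee_rot']).as_matrix();p=o['tool_pos']
for s in(-1,1):
  for d in (0,.0125):
    X=[p+R@np.array([a,s*(.0278+d),0]) for a in(-.008,.008)]
    print(s,d,np.round(X,4).tolist(),((proj('scene',X)-[180,150])*2.6).round(0).tolist())
green('scene')
o=[('scene',i,u/2.6+180-.3,v/2.6+150-.3) for i,u,v in ((3,257,238),(0,464,318))]
f=lambda a:ray('scene',a[2],a[3],.036)
print([f(a) for a in o])
"
```

```text
-1 0 [[0.4764, -0.0481, 0.0773], [0.4924, -0.0473, 0.0773]] [[319.0, 280.0], [338.0, 287.0]]
-1 0.0125 [[0.4759, -0.0379, 0.0701], [0.4919, -0.0371, 0.0702]] [[325.0, 273.0], [343.0, 281.0]]
1 0 [[0.4785, -0.0936, 0.1092], [0.4945, -0.0928, 0.1092]] [[292.0, 310.0], [311.0, 318.0]]
1 0.0125 [[0.479, -0.1038, 0.1164], [0.495, -0.103, 0.1164]] [[286.0, 318.0], [305.0, 326.0]]
scene 0.41 n 96 y -0.1168 -0.0192
scene 0.44 n 10 y -0.0245 -0.0170
scene 0.47 n 17 y -0.0223 -0.0149
scene 0.5 n 2 y -0.0168 -0.0147
scene 0.53 n 5 y -0.0160 -0.0129
x ext 0.397 0.5931
[array([ 0.3991, -0.02  ,  0.036 ]), array([ 0.5866, -0.0073,  0.036 ])]
```

The real tips lie about 22 mm behind the nominal TCP. That also explains the push: the fingers rode over the bare edge and bore on the plug. I'll check the value and replan with that offset.

```bash
python3 -c "
from h import *
print(robot.tcp_to_grasp)
plan(((.485,.022,.07),-35,.048),((.485,.022,.0173),-35,.048))"
python3 -m handwheel '[[-0.004,-0.2,0.05,0,0,0],[-0.004,-0.37,-0.11,0,0,0],[-0.004,-0.5,-0.11,0,0,0],[-0.004,-0.53,0.05,0,0,0],[-0.004,-0.53,0.05,0,0,0],[-0.004,-0.53,0.05,0,0,0]]'
python3 -c "
from h import *
plan(((.485,.022,.0173),-35,.048),((.485,-.020,.0173),-35,.048),((.485,-.0582,.0173),-35,.048))"
```

```text
0.0188
t 10.12 pos [ 0.4851 -0.0702  0.0926] lean -35.00 yaw 0.0486 w 0.0560 F [ 0.6 -0.3 -0.4] ff 0.0 q [ 0.182  0.054  1.723 -0.608  1.477  1.798]
[ 0.022 -0.442 -0.172] [-0.    -0.002  0.   ]
[ 0.022 -0.593  0.044] [-0.    -0.002  0.   ]
time: 10.62
tool_pos: [0.4783, 0.0103, 0.0217]
ee_rot: [2.529, 0.006, 0.049]
wrist_force: [0.1, -0.9, 0.5]
width: 0.0563
finger_force: 0.0
t 10.62 pos [0.4783 0.0103 0.0217] lean -35.12 yaw 0.0492 w 0.0563 F [ 0.1 -0.9  0.5] ff 0.0 q [ 0.34   0.185  1.735 -0.587  1.45   2.001]
[ 0.037 -0.059 -0.015] [0.004 0.007 0.008]
[0.026 0.112 0.106] [0.004 0.007 0.008]
[0.017 0.269 0.216] [0.004 0.007 0.008]
```

```bash

python3 -m handwheel '[[0.02,0,0,0,0,0],[0.02,0.03,0.04,0,0,0],[0.02,0.1,0.1,0,0,0],[0.02,0.1,0.1,0,0,0]]'
python3 -c "
from h import *
plan(((.485,-.025,.0173),-35,.048),((.485,-.0582,.0173),-35,.048))"
```

```text
time: 10.95
tool_pos: [0.486, -0.0193, 0.0197]
ee_rot: [2.529, -0.001, 0.046]
wrist_force: [-0.3, -0.5, 0.4]
width: 0.0557
finger_force: 0.0
t 10.95 pos [ 0.486  -0.0193  0.0197] lean -35.08 yaw 0.0463 w 0.0557 F [-0.3 -0.5  0.4] ff 0.0 q [ 0.281  0.174  1.752 -0.602  1.41   1.965]
[-0.006  0.016  0.026] [ 0.003 -0.    -0.004]
[-0.014  0.152  0.121] [ 0.003 -0.    -0.004]
```

```bash

python3 -m handwheel '[[-0.006,0.016,0.026,0,0,0],[-0.008,0.05,0.05,0,0,0],[-0.01,0.1,0.085,0,0,0],[-0.014,0.152,0.121,0,0,0],[-0.014,0.152,0.121,0,0,0],[-0.014,0.152,0.121,0,0,0]]'
python3 -c "
from h import *
plan(((.485,-.0602,.0424),-35,.048),((.485,-.0706,.0556),-35,.048),((.485,-.0834,.0737),-35,.048))"
python3 -m handwheel '[[0,0.03,-0.03,0,0,0],[0,0.06,-0.065,0,0,0],[-0.002,0.087,-0.095,0,0,0],[-0.002,0.087,-0.095,0,0,0]]'
python3 -c "
from h import *
plan(((.485,-.0602,.0424),-35,.048),((.485,-.0706,.0556),-35,.048),((.485,-.0834,.0737),-35,.048));green('scene')"
```

```text
time: 11.45
tool_pos: [0.4845, -0.0564, 0.0163]
ee_rot: [2.53, -0.0, 0.048]
wrist_force: [-0.2, 0.1, -0.1]
width: 0.0563
finger_force: 0.0
t 11.45 pos [ 0.4845 -0.0564  0.0163] lean -35.02 yaw 0.0477 w 0.0563 F [-0.2  0.1 -0.1] ff 0.0 q [ 0.209  0.148  1.789 -0.617  1.362  1.914]
[ 0.002  0.091 -0.096] [ 0.001  0.    -0.001]
[-0.001  0.171 -0.12 ] [ 0.001  0.    -0.001]
[-0.004  0.275 -0.158] [ 0.001  0.    -0.001]
time: 11.78
tool_pos: [0.4862, -0.059, 0.0446]
ee_rot: [2.53, -0.004, 0.05]
wrist_force: [-0.1, 0.8, 1.1]
width: 0.056
finger_force: 0.0
t 11.78 pos [ 0.4862 -0.059   0.0446] lean -35.07 yaw 0.0497 w 0.0560 F [-0.1  0.8  1.1] ff 0.0 q [ 0.205  0.112  1.766 -0.614  1.403  1.876]
[-0.006 -0.001  0.012] [ 0.002 -0.009 -0.002]
[-0.009  0.079 -0.012] [ 0.002 -0.009 -0.002]
[-0.011  0.183 -0.049] [ 0.002 -0.009 -0.002]
scene 0.41 n 104 y -0.1168 -0.0152
scene 0.44 n 25 y -0.0246 -0.0140
scene 0.56 n 16 y -0.0191 -0.0085
x ext 0.3926 0.5959
```

```bash

python3 -m handwheel '[[0,0.03,-0.004,0,0,0],[0,0.08,-0.012,0,0,0],[0,0.08,-0.012,0,0,0]]'
cat >> h.py <<'E'
def tilt(mx=.495):
    """lid tilt from scene extremes of the green: +y corners"""
    uv,P=green('scene'); a=uv[uv[:,1].argmin()]; b=uv[uv[:,0].argmax()]
    print('near+y corner',a,'far+y corner',b)
    yw=lambda x:-.1318+.048*(x-.4966)
    for t in range(0,95,10):
        tr=np.radians(t); out=[]
        c=np.array([-.0 , .028]) if 0 else None
        u=np.array([np.cos(tr),np.sin(tr)]); n=np.array([-np.sin(tr),np.cos(tr)])
        if t<32: q=Ro.from_euler('x',tr).as_matrix()[1:,1:]@np.array([-.044,.028]); z0=q[1]
        else: z0=0.
        inner=np.array([0,z0+.008*n[1]])
        e=inner+.118*u
        X=[[mx+s*.0959-.048*(e[0]+.0), -.1318+.048*(s*.096+mx-.4966)+e[0], e[1]] for s in(-1,1)]
        print(t,proj('scene',X).round(0).tolist())
E
python3 -c "
from h import *
plan();tilt()"
```

```text
time: 12.08
tool_pos: [0.486, -0.0709, 0.0541]
ee_rot: [2.531, -0.002, 0.049]
wrist_force: [0.4, 1.4, -0.7]
width: 0.056
finger_force: 1.0
t 12.08 pos [ 0.486  -0.0709  0.0541] lean -35.01 yaw 0.0493 w 0.0560 F [ 0.4  1.4 -0.7] ff 1.0 q [ 0.18   0.094  1.765 -0.615  1.408  1.844]
scene 0.41 n 98 y -0.1168 -0.0214
scene 0.44 n 28 y -0.0319 -0.0202
scene 0.56 n 22 y -0.0252 -0.0139
x ext 0.3899 0.597
near+y corner [274 241] far+y corner [355 274]
0 [[277.0, 240.0], [357.0, 272.0]]
10 [[276.0, 238.0], [357.0, 271.0]]
20 [[274.0, 237.0], [357.0, 271.0]]
30 [[272.0, 239.0], [355.0, 272.0]]
40 [[269.0, 240.0], [353.0, 274.0]]
50 [[265.0, 243.0], [351.0, 278.0]]
60 [[261.0, 247.0], [348.0, 283.0]]
70 [[256.0, 253.0], [344.0, 289.0]]
80 [[251.0, 260.0], [340.0, 297.0]]
90 [[246.0, 268.0], [336.0, 306.0]]
```

It is lifting now: the pad is loaded, and the visible green edge has spread consistent with about 25-30° of tilt. I'll continue.

```bash

python3 -c "
from h import *
plan(((.485,-.0834,.0737),-35,.048),((.485,-.0984,.0874),-35,.048))"
python3 -m handwheel '[[0,0.025,-0.009,0,0,0],[0,0.05,-0.018,0,0,0],[-0.002,0.075,-0.027,0,0,0],[-0.003,0.104,-0.036,0,0,0],[-0.004,0.13,-0.04,0,0,0],[-0.005,0.16,-0.043,0,0,0],[-0.006,0.18,-0.045,0,0,0],[-0.006,0.18,-0.045,0,0,0]]'
python3 -c "
from h import *
plan(((.485,-.0984,.0874),-35,.048));tilt()"
```

```text
t 12.13 pos [ 0.4858 -0.0705  0.0534] lean -34.98 yaw 0.0493 w 0.0555 F [ 1.3  1.8 -1. ] ff 0.7 q [ 0.181  0.094  1.765 -0.614  1.407  1.845]
[-0.007  0.111 -0.046] [-0.001 -0.005 -0.   ]
[-0.01   0.211 -0.06 ] [-0.001 -0.005 -0.   ]
time: 12.8
tool_pos: [0.4851, -0.0959, 0.0817]
ee_rot: [2.53, -0.001, 0.048]
wrist_force: [0.0, 1.0, 0.2]
width: 0.0559
finger_force: 0.5
t 12.80 pos [ 0.4851 -0.0959  0.0817] lean -35.05 yaw 0.0481 w 0.0559 F [0.  1.  0.2] ff 0.5 q [ 0.13   0.05   1.751 -0.617  1.428  1.771]
[-0.001  0.027 -0.016] [ 0.002 -0.001 -0.001]
scene 0.41 n 48 y -0.1158 -0.0351
scene 0.44 n 12 y -0.0464 -0.0338
scene 0.56 n 34 y -0.0405 -0.0272
x ext 0.3799 0.597
near+y corner [267 244] far+y corner [352 278]
0 [[277.0, 240.0], [357.0, 272.0]]
10 [[276.0, 238.0], [357.0, 271.0]]
20 [[274.0, 237.0], [357.0, 271.0]]
30 [[272.0, 239.0], [355.0, 272.0]]
40 [[269.0, 240.0], [353.0, 274.0]]
50 [[265.0, 243.0], [351.0, 278.0]]
60 [[261.0, 247.0], [348.0, 283.0]]
70 [[256.0, 253.0], [344.0, 289.0]]
80 [[251.0, 260.0], [340.0, 297.0]]
90 [[246.0, 268.0], [336.0, 306.0]]
```

Tilt is about 50°. I'll close on the edge with the TCP following, so the lower finger stays in place, and match the lean to the lid (-40°).

```bash

python3 -c "
from h import *
plan(((.485,-.0721,.07),-40,.048))"
```

```text
t 12.85 pos [ 0.485  -0.0955  0.0812] lean -35.02 yaw 0.0484 w 0.0557 F [-0.5  1.6 -0.6] ff 0.5 q [ 0.131  0.05   1.752 -0.616  1.428  1.772]
[ 0.006 -0.128 -0.021] [-0.166 -0.001  0.   ]
```

```bash

python3 -m handwheel '[[0,-0.012,-0.002,-0.016,0,0],[0,-0.03,-0.005,-0.04,0,0],[0,-0.048,-0.008,-0.06,0,0],[0,-0.066,-0.011,-0.085,0,0],[0,-0.084,-0.014,-0.11,0,0],[0,-0.102,-0.017,-0.135,0,0],[0,-0.12,-0.02,-0.155,0,0],[0,-0.128,-0.021,-0.166,0,0],[0,-0.128,-0.021,-0.166,0,0],[0,-0.128,-0.021,-0.166,0,0]]' 1
python3 -c "
from h import *
plan();tilt()"
```

```text
time: 13.68
tool_pos: [0.4838, -0.0715, 0.0693]
ee_rot: [2.443, 0.001, 0.05]
wrist_force: [-0.7, -0.3, -2.3]
width: 0.0072
finger_force: 30.0
t 13.68 pos [ 0.4838 -0.0715  0.0693] lean -40.01 yaw 0.0496 w 0.0072 F [-0.7 -0.3 -2.3] ff 30.0 q [ 0.231  0.111  1.756 -0.69   1.459  1.898]
scene 0.41 n 55 y -0.1158 -0.0320
scene 0.44 n 27 y -0.0423 -0.0307
scene 0.56 n 31 y -0.0365 -0.0241
x ext 0.3819 0.597
near+y corner [269 243] far+y corner [352 277]
0 [[277.0, 240.0], [357.0, 272.0]]
10 [[276.0, 238.0], [357.0, 271.0]]
20 [[274.0, 237.0], [357.0, 271.0]]
30 [[272.0, 239.0], [355.0, 272.0]]
40 [[269.0, 240.0], [353.0, 274.0]]
50 [[265.0, 243.0], [351.0, 278.0]]
60 [[261.0, 247.0], [348.0, 283.0]]
70 [[256.0, 253.0], [344.0, 289.0]]
80 [[251.0, 260.0], [340.0, 297.0]]
90 [[246.0, 268.0], [336.0, 306.0]]
```

It is gripped at the plate edge (width about 7-8 mm, 30 N). Next I'll tip it up to vertical against the side, pivoting on its low edge.

```bash

python3 -c "
from h import *
plan(((.485,-.0829,.0785),-30,.048),((.485,-.0939,.0857),-20,.048),((.485,-.1068,.0897),-10,.048),((.485,-.1194,.0905),0,.048))"
```

```text
t 13.73 pos [ 0.4838 -0.0717  0.0694] lean -40.00 yaw 0.0492 w 0.0075 F [-0.2 -1.7 -1.4] ff 30.0 q [ 0.231  0.111  1.756 -0.689  1.459  1.898]
[0.003 0.072 0.002] [ 0.333 -0.001  0.002]
[0.    0.137 0.009] [ 0.667 -0.     0.002]
[-0.003  0.2    0.035] [ 1.    -0.     0.002]
[-0.006  0.25   0.073] [1.333 0.    0.002]
```

```bash

python3 -m handwheel '[[0,0.018,0,0.08,0,0],[0,0.036,0.001,0.166,0,0],[0,0.054,0.001,0.25,0,0],[0,0.072,0.002,0.333,0,0],[0,0.088,0.003,0.416,0,0],[0,0.105,0.005,0.5,0,0],[0,0.121,0.007,0.583,0,0],[0,0.137,0.009,0.667,0,0],[0,0.137,0.009,0.667,0,0]]'
python3 -c "
from h import *
plan(((.485,-.1005,.0879),-15,.048),((.485,-.1068,.0897),-10,.048),((.485,-.113,.0903),-5,.048),((.485,-.1194,.0905),0,.048))"
```

```text
time: 14.48
tool_pos: [0.4853, -0.0959, 0.0873]
ee_rot: [2.792, -0.002, 0.046]
wrist_force: [1.4, -0.1, -2.4]
width: 0.0071
finger_force: 30.0
t 14.48 pos [ 0.4853 -0.0959  0.0873] lean -20.00 yaw 0.0456 w 0.0071 F [ 1.4 -0.1 -2.4] ff 30.0 q [-0.051 -0.016  1.711 -0.351  1.419  1.523]
[-0.003  0.022  0.005] [ 0.167 -0.003 -0.006]
[-0.004  0.055  0.007] [ 0.333 -0.003 -0.006]
[-0.005  0.085  0.015] [ 0.5   -0.003 -0.005]
[-0.007  0.116  0.025] [ 0.667 -0.004 -0.005]
```

```bash

python3 -m handwheel '[[0,0.011,0.002,0.08,0,0],[0,0.022,0.005,0.166,0,0],[0,0.038,0.006,0.25,0,0],[0,0.055,0.007,0.333,0,0],[0,0.07,0.011,0.416,0,0],[0,0.085,0.015,0.5,0,0],[0,0.1,0.02,0.583,0,0],[0,0.116,0.025,0.667,0,0],[0,0.116,0.025,0.667,0,0],[0,0.116,0.025,0.667,0,0]]'
python3 -c "
from h import *
plan();tilt()
im=viewer.snapshot('scene')[150:380,180:440]; cv2.imwrite('pics/c1.png',cv2.resize(im[:,:,::-1],None,fx=3,fy=2.6,interpolation=cv2.INTER_CUBIC))"
```

```text
time: 15.32
tool_pos: [0.4854, -0.118, 0.0886]
ee_rot: [3.14, 0.002, 0.047]
wrist_force: [-1.2, -1.1, -0.5]
width: 0.0073
finger_force: 30.0
t 15.32 pos [ 0.4854 -0.118   0.0886] lean -0.06 yaw 0.0474 w 0.0073 F [-1.2 -1.1 -0.5] ff 30.0 q [-0.351  0.014  1.632 -0.002  1.497  1.173]Traceback (most recent call last):
  File "<string>", line 3, in <module>
    plan();tilt()
           ~~~~^^
  File "h.py", line 49, in tilt
    uv,P=green('scene'); a=uv[uv[:,1].argmin()]; b=uv[uv[:,0].argmax()]
         ~~~~~^^^^^^^^^
  File "h.py", line 45, in green
    print('x ext',P[:,0].min(),P[:,0].max())
                  ~~~~~~~~~~^^
    return umr_minimum(a, axis, None, out, keepdims, initial, where)
ValueError: zero-size array to reduction operation minimum which has no identity
```

The lid stands vertical on its low edge beside the wall. I'll press lightly to confirm contact with the side, then plan the turnover in the container's frame.

```bash
cat >> h.py <<'E'
C=np.array([.499,-.187]); PSI=.048; DX=-.0103; G=.084
def cp(xp,yp,z,lean):
    c,s=np.cos(PSI),np.sin(PSI); return ((C[0]+xp*c-yp*s,C[1]+xp*s+yp*c,z),lean,PSI)
def over(th,c=.006,dx=None,dy=0.):
    t=np.radians(th);u=np.array([-np.cos(t),np.sin(t)]);n=np.array([-np.sin(t),-np.cos(t)])
    p=np.array([.055+dy,.09+c])+G*u-.004*n
    return cp(DX if dx is None else dx,p[0],p[1],90-th)
E
python3 -m handwheel '[[0,0.006,0.0,0,0,0],[0,0.012,0,0,0,0],[0,0.012,0,0,0,0]]'
python3 -c "
from h import *
plan(cp(DX,.067,.186,0),over(90,.008),over(75,.008),over(60,.008))"
```

```text
time: 15.62
tool_pos: [0.4861, -0.119, 0.0889]
ee_rot: [-3.141, 0.001, 0.05]
wrist_force: [-1.6, -0.6, -1.8]
width: 0.0072
finger_force: 30.0
t 15.62 pos [ 0.4861 -0.119   0.0889] lean 0.01 yaw 0.0504 w 0.0072 F [-1.6 -0.6 -1.8] ff 30.0 q [-0.353  0.015  1.63  -0.     1.497  1.167]
[-0.004  0.007 -0.485] [-0.     0.001  0.005]
[-0.004  0.047 -0.465] [-0.     0.001  0.005]
[-0.004  0.157 -0.456] [0.5   0.002 0.005]
[-0.004  0.26  -0.419] [1.    0.002 0.004]
```

```bash

python3 -m handwheel '[[0,0.01,0,0,0,0],[0,0.02,0,0,0,0],[0,0.02,0,0,0,0]]'
python3 -m handwheel '[[0,-0.015,0,0,0,0],[0,-0.015,-0.05,0,0,0],[0,-0.015,-0.15,0,0,0],[0,-0.015,-0.25,0,0,0],[0,-0.015,-0.35,0,0,0],[0,-0.015,-0.45,0,0,0],[0,-0.015,-0.485,0,0,0],[0,-0.015,-0.485,0,0,0],[0,-0.015,-0.485,0,0,0]]'
python3 -c "
from h import *
plan(over(90,.008),over(75,.008),over(60,.008))"
```

```text
time: 15.87
tool_pos: [0.4864, -0.1214, 0.0891]
ee_rot: [-3.137, 0.0, 0.05]
wrist_force: [-1.9, 5.5, 0.4]
width: 0.0073
finger_force: 30.1
time: 16.62
tool_pos: [0.4864, -0.1209, 0.1859]
ee_rot: [3.141, -0.0, 0.049]
wrist_force: [-0.4, 0.4, -4.2]
width: 0.0077
finger_force: 30.0
t 16.62 pos [ 0.4864 -0.1209  0.1859] lean -0.01 yaw 0.0492 w 0.0077 F [-0.4  0.4 -4.2] ff 30.0 q [-0.357 -0.023  1.474  0.     1.69   1.165]
[-0.005  0.038  0.019] [ 0.    -0.001  0.002]
[-0.005  0.147  0.029] [ 0.5   -0.     0.002]
[-0.005  0.251  0.066] [1.    0.    0.002]
```

Contact force was 5.5 N with the wall where I estimated it to the millimetre. The lid is lifted clear and carries its own weight. Now turning it to 60°.

```bash

python3 -m handwheel '[[0,0.038,0.019,0,0,0],[-0.005,0.058,0.02,0.1,0,0],[-0.005,0.08,0.022,0.2,0,0],[-0.005,0.103,0.024,0.3,0,0],[-0.005,0.125,0.026,0.4,0,0],[-0.005,0.147,0.029,0.5,0,0],[-0.005,0.189,0.042,0.7,0,0],[-0.005,0.23,0.056,0.9,0,0],[-0.005,0.251,0.066,1,0,0],[-0.005,0.251,0.066,1,0,0]]'
python3 -m handwheel '[[0,0,0,0,0,0],[0,0,0,0,0,0]]'
python3 -c "
from h import *
plan(over(60,.008),over(45,.006))
for n in ('scene','top'):
    im=viewer.snapshot(n); r,g,b=[im[...,i].astype(int) for i in range(3)]
    m=((g-r>35)&(g-b>20)).astype(np.uint8); k,l,st,ce=cv2.connectedComponentsWithStats(m)
    print(n,[s for s in st[1:].tolist() if s[4]>25])
im=viewer.snapshot('scene')[150:380,180:440]; cv2.imwrite('pics/c2.png',cv2.resize(im[:,:,::-1],None,fx=3,fy=2.6,interpolation=cv2.INTER_CUBIC)) if 0 else cv2.imwrite('pics/c2.png',cv2.resize(im[:,:,::-1],None,fx=2.6,fy=2.6,interpolation=cv2.INTER_CUBIC))"
```

```text
time: 17.45
tool_pos: [0.487, -0.175, 0.1692]
ee_rot: [-2.615, 0.004, 0.043]
wrist_force: [-0.4, 0.5, -1.7]
width: 0.0075
finger_force: 30.0
time: 17.62
tool_pos: [0.4874, -0.1714, 0.1714]
ee_rot: [-2.618, 0.002, 0.048]
wrist_force: [-0.1, -0.2, -3.3]
width: 0.0076
finger_force: 30.1
t 17.62 pos [ 0.4874 -0.1714  0.1714] lean 30.02 yaw 0.0482 w 0.0076 F [-0.1 -0.2 -3.3] ff 30.1 q [-0.718  0.245  1.308  0.396  1.942  0.884]
[ 0.003 -0.005 -0.005] [-0.001  0.003 -0.001]
[0.003 0.11  0.013] [ 0.499  0.003 -0.002]
scene [[525, 58, 16, 7, 53], [413, 142, 10, 6, 28], [299, 305, 10, 7, 27], [310, 309, 17, 10, 75]]
top [[87, 97, 5, 16, 56], [377, 164, 36, 87, 1508]]
```

View pics/c2.png

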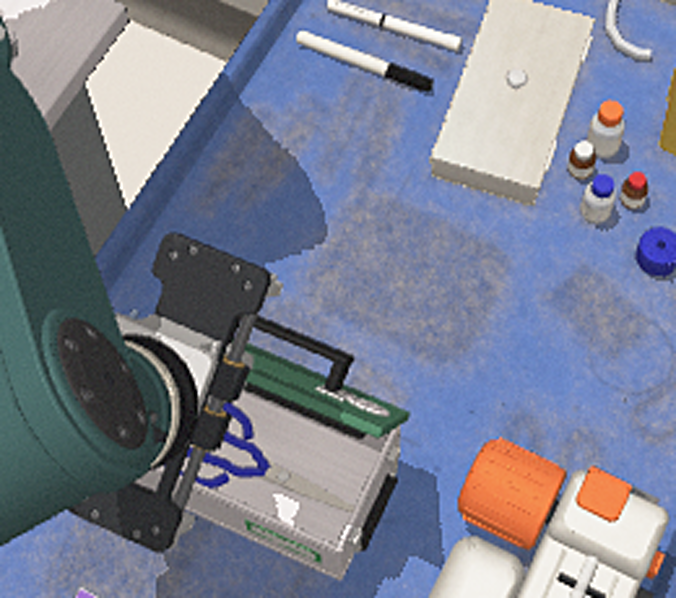

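The lid hangs over the container at 60°, low edge above the +y rim and its far low corner near (410,408). From the top mask I'll measure its lengthwise offset.

```bash
cat >> h.py <<'E'
def lidx():
    o=robot.get_obs();R=Ro.from_euler('xyz',o['ee_rot']);p=o['tool_pos']
    im=viewer.snapshot('top'); r,g,b=[im[...,i].astype(int) for i in range(3)]
    m=((g-r>35)&(g-b>20)).astype(np.uint8); m[:,:300]=0;m[:140]=0;m[300:]=0
    pts=cv2.findNonZero(m); h=cv2.convexHull(pts)[:,0]
    ap=cv2.approxPolyDP(h[:,None],3,True)[:,0]; print('hull',ap.tolist())
    # outer face corners: lid centre at tool (lx,0,.029); tool +y is inner or outer?
    for lx in (.006,.010,.014):
        for sy in (-.004,.004):
            X=[p+R.apply([lx+a*.096,sy,.029+b*.059]) for a,b in((1,1),(1,-1),(-1,-1),(-1,1))]
            print(lx,sy,proj('top',X).round(1).tolist())
    # rim for comparison
    X=[cp(a*.092,b*.055,.09,0)[0] for a,b in((1,1),(1,-1),(-1,-1),(-1,1))]; print('rim',proj('top',X).round(1).tolist())
E
python3 -c "
from h import *
lidx()"
```

```text
hull [[383, 250], [376, 175], [405, 164], [412, 246]]
0.006 -0.004 [[372.9, 175.8], [403.2, 164.8], [410.6, 249.4], [379.3, 253.7]]
0.006 0.004 [[375.6, 176.0], [406.0, 164.9], [413.4, 249.3], [381.9, 253.6]]
0.01 -0.004 [[372.8, 174.2], [403.1, 163.0], [410.5, 247.6], [379.1, 252.1]]
0.01 0.004 [[375.5, 174.4], [405.9, 163.2], [413.3, 247.5], [381.8, 252.0]]
0.014 -0.004 [[372.7, 172.6], [402.9, 161.3], [410.3, 245.8], [379.0, 250.4]]
0.014 0.004 [[375.3, 172.8], [405.7, 161.5], [413.1, 245.7], [381.7, 250.3]]
rim [[376.7, 176.0], [421.1, 173.0], [427.7, 247.1], [382.6, 250.1]]
```

```bash
cat > fit.py <<'E'
from h import *
def fit(low_top,top_top,scene_pts,verbose=True):
    """low_top: top px of outer low corners (far,near); top_top: grip-edge inner corners (far,near); scene_pts: outer far-low corner"""
    o=robot.get_obs();R=Ro.from_euler('xyz',o['ee_rot']);p=o['tool_pos']
    def pts(q):
        lx,d,ty,tz=q; Q=Ro.from_euler('x',d); piv=np.array([0,0,-.026])
        f=lambda a,y,b:p+R.apply(piv+Q.apply(np.array([lx+a*.096,ty+y,.029+tz+b*.059])-piv))
        return f
    def res(q):
        f=pts(q)
        a=proj('top',[f(1,-.004,1),f(-1,-.004,1),f(1,.004,-1),f(-1,.004,-1)])-np.r_[low_top,top_top]
        b=proj('scene',[f(1,-.004,1)])-scene_pts
        return np.r_[a.ravel(),b.ravel(),q[2]*600,q[3]*300]
    s=least_squares(res,[.01,0,0,0]); print('lx,d(deg),ty,tz',s.x[0].round(4),np.degrees(s.x[1]).round(1),s.x[2:].round(4),'res',s.fun.round(1))
    f=pts(s.x); c,sn=np.cos(PSI),np.sin(PSI)
    for nm,X in(('inner low far',f(1,.004,1)),('inner low near',f(-1,.004,1)),('outer low far',f(1,-.004,1))):
        r=X[:2]-C; print(nm,"x' %.4f y' %.4f z %.4f"%(r[0]*c+r[1]*sn,-r[0]*sn+r[1]*c,X[2]))
E
python3 -c "
from fit import *
fit(np.array([[376,175],[383,250.5]]),np.array([[405.5,163.7],[412.5,246.5]]),np.array([[337.4,306.6]]))"
```

```text
lx,d(deg),ty,tz 0.0102 -3.3 [-0.001  -0.0015] res [-1.1 -0.9 -1.7  1.3  0.3 -0.8  0.8  0.8 -0.5  1.9 -0.6 -0.4]
inner low far x' 0.0957 y' 0.0526 z 0.0933
inner low near x' -0.0963 y' 0.0521 z 0.0933
outer low far x' 0.0957 y' 0.0598 z 0.0969
```

Lengthwise offset is about 0 and the sag is about 3°. I'll continue turning with the low edge coming to the rim.

```bash

python3 -c "
from h import *
plan(over(52,.006,dy=.002),over(45,.004,dy=.002),over(38,.003,dy=.002))"
```

```text
t 17.82 pos [ 0.4878 -0.17    0.1726] lean 29.99 yaw 0.0505 w 0.0074 F [-0.1 -0.  -3.6] ff 30.1 q [-0.716  0.243  1.308  0.397  1.943  0.884]
[0.    0.059 0.012] [0.267 0.003 0.004]
[0.    0.115 0.029] [0.5   0.003 0.004]
[-0.     0.167  0.047] [0.734 0.003 0.004]
```

```bash

python3 -m handwheel '[[0,0.02,0.004,0.09,0,0],[0,0.04,0.008,0.18,0,0],[0,0.059,0.012,0.267,0,0],[0,0.078,0.018,0.345,0,0],[0,0.097,0.024,0.42,0,0],[0,0.115,0.029,0.5,0,0],[0,0.133,0.035,0.58,0,0],[0,0.15,0.041,0.66,0,0],[0,0.167,0.047,0.734,0,0],[0,0.167,0.047,0.734,0,0]]'
python3 -c "
from h import *
plan(over(38,.003,dy=.002),over(30,.002,dy=.002),over(22,.002,dy=.002));lidx()"
```

```text
time: 18.65
tool_pos: [0.4887, -0.195, 0.1457]
ee_rot: [-2.23, 0.003, 0.049]
wrist_force: [0.0, 1.6, -2.9]
width: 0.0072
finger_force: 30.0
t 18.65 pos [ 0.4887 -0.195   0.1457] lean 52.22 yaw 0.0485 w 0.0072 F [ 0.   1.6 -2.9] ff 30.0 q [-0.853  0.512  1.197  0.615  2.13   0.812]
[ 0.002 -0.011 -0.004] [-0.007  0.004 -0.004]
[0.002 0.052 0.001] [ 0.259  0.004 -0.004]
[0.002 0.11  0.01 ] [ 0.526  0.004 -0.004]
hull [[423, 246], [381, 250], [375, 175], [416, 166]]
0.006 -0.004 [[373.0, 176.2], [416.0, 167.0], [423.3, 249.3], [379.2, 253.9]]
0.006 0.004 [[374.8, 176.6], [417.6, 167.5], [424.9, 249.4], [380.9, 253.9]]
0.01 -0.004 [[372.9, 174.6], [415.9, 165.3], [423.1, 247.6], [379.1, 252.2]]
0.01 0.004 [[374.6, 175.0], [417.5, 165.8], [424.7, 247.6], [380.8, 252.3]]
0.014 -0.004 [[372.8, 173.0], [415.7, 163.7], [423.0, 245.8], [378.9, 250.6]]
0.014 0.004 [[374.5, 173.4], [417.3, 164.1], [424.6, 245.9], [380.7, 250.6]]
rim [[376.7, 176.0], [421.1, 173.0], [427.7, 247.1], [382.6, 250.1]]
```

```bash

python3 -m handwheel '[[0.002,0.01,0,0.08,0,0],[0.002,0.03,0,0.17,0,0],[0.002,0.052,0.001,0.259,0,0],[0.002,0.07,0.003,0.345,0,0],[0.002,0.09,0.006,0.435,0,0],[0.002,0.11,0.01,0.526,0,0],[0.002,0.11,0.01,0.526,0,0],[0.002,0.11,0.01,0.526,0,0]]'
python3 -c "
from h import *
plan(over(22,.002,dy=.002),over(16,.002,dy=.001),over(12,.002,dy=.001));lidx()"
```

```text
time: 19.37
tool_pos: [0.4903, -0.2065, 0.1292]
ee_rot: [-1.959, 0.0, 0.05]
wrist_force: [0.4, 1.3, -2.6]
width: 0.0076
finger_force: 30.1
t 19.37 pos [ 0.4903 -0.2065  0.1292] lean 67.76 yaw 0.0500 w 0.0076 F [ 0.4  1.3 -2.6] ff 30.1 q [-0.904  0.704  1.122  0.766  2.259  0.811]
[-0.003  0.01   0.002] [0.008 0.004 0.001]
[-0.003  0.056 -0.002] [0.208 0.004 0.001]
[-0.003  0.085  0.001] [0.341 0.004 0.001]
hull [[428, 246], [382, 250], [375, 175], [421, 168]]
0.006 -0.004 [[373.4, 175.4], [421.2, 168.3], [428.5, 249.1], [379.7, 253.3]]
0.006 0.004 [[374.3, 175.9], [421.9, 168.9], [429.2, 249.2], [380.6, 253.4]]
0.01 -0.004 [[373.2, 173.8], [421.0, 166.6], [428.3, 247.3], [379.5, 251.7]]
0.01 0.004 [[374.2, 174.3], [421.7, 167.2], [429.0, 247.5], [380.4, 251.8]]
0.014 -0.004 [[373.1, 172.2], [420.9, 165.0], [428.2, 245.6], [379.4, 250.1]]
0.014 0.004 [[374.0, 172.7], [421.6, 165.6], [428.8, 245.8], [380.3, 250.2]]
rim [[376.7, 176.0], [421.1, 173.0], [427.7, 247.1], [382.6, 250.1]]
```

```bash

python3 -m handwheel '[[-0.003,0.02,0.002,0.07,0,0],[-0.003,0.038,0,0.14,0,0],[-0.003,0.056,-0.002,0.208,0,0],[-0.003,0.07,-0.001,0.27,0,0],[-0.003,0.085,0.001,0.341,0,0],[-0.003,0.085,0.001,0.341,0,0],[-0.003,0.085,0.001,0.341,0,0]]'
python3 -c "
from h import *
plan(over(12,.001,dy=.001),over(9,.001,dy=.001));lidx()"
```

```text
time: 20.0
tool_pos: [0.4899, -0.2129, 0.1138]
ee_rot: [-1.78, -0.0, 0.05]
wrist_force: [-0.3, 0.5, -1.1]
width: 0.0077
finger_force: 30.0
t 20.00 pos [ 0.4899 -0.2129  0.1138] lean 78.02 yaw 0.0499 w 0.0077 F [-0.3  0.5 -1.1] ff 30.0 q [-0.924  0.832  1.082  0.865  2.335  0.822]
[0.    0.007 0.002] [-0.001  0.003  0.002]
[0.    0.029 0.002] [0.099 0.003 0.001]
hull [[429, 240], [415, 248], [382, 250], [377, 174], [423, 169]]
0.006 -0.004 [[374.4, 175.6], [423.3, 170.2], [430.5, 249.7], [380.7, 253.6]]
0.006 0.004 [[374.8, 176.2], [423.3, 170.8], [430.5, 249.8], [381.0, 253.7]]
0.01 -0.004 [[374.3, 174.0], [423.1, 168.5], [430.3, 248.0], [380.6, 251.9]]
0.01 0.004 [[374.6, 174.6], [423.2, 169.2], [430.3, 248.1], [380.9, 252.1]]
0.014 -0.004 [[374.1, 172.4], [423.0, 166.9], [430.2, 246.3], [380.4, 250.3]]
0.014 0.004 [[374.5, 173.0], [423.0, 167.6], [430.2, 246.5], [380.8, 250.4]]
rim [[376.7, 176.0], [421.1, 173.0], [427.7, 247.1], [382.6, 250.1]]
```

```bash

python3 -c "
from h import *
plan(over(9,.001,dy=.003))"
python3 -m handwheel '[[0,0.01,0.005,0.03,0,0],[0,0.02,0.012,0.066,0,0],[0,0.029,0.012,0.099,0,0],[0,0.029,0.012,0.099,0,0],[0,0.029,0.012,0.099,0,0]]'
python3 -c "
from h import *
plan(over(9,.001,dy=.003));lidx()"
```

```text
t 20.05 pos [ 0.49   -0.213   0.1143] lean 77.96 yaw 0.0502 w 0.0077 F [ 0.3  0.7 -1.8] ff 30.0 q [-0.924  0.831  1.082  0.865  2.335  0.822]
[-0.     0.029  0.012] [0.101 0.004 0.003]
time: 20.47
tool_pos: [0.4896, -0.2125, 0.1072]
ee_rot: [-1.726, -0.0, 0.049]
wrist_force: [-0.2, -3.2, -0.1]
width: 0.0072
finger_force: 30.0
t 20.47 pos [ 0.4896 -0.2125  0.1072] lean 81.11 yaw 0.0486 w 0.0072 F [-0.2 -3.2 -0.1] ff 30.0 q [-0.927  0.869  1.078  0.894  2.352  0.824]
[ 0.002 -0.005  0.002] [-0.004  0.001  0.   ]
hull [[428, 240], [415, 248], [381, 250], [376, 174], [422, 170]]
0.006 -0.004 [[373.9, 175.9], [422.7, 171.0], [429.7, 250.0], [380.1, 253.7]]
0.006 0.004 [[374.1, 176.5], [422.6, 171.7], [429.6, 250.2], [380.3, 253.9]]
0.01 -0.004 [[373.8, 174.3], [422.5, 169.4], [429.6, 248.3], [380.0, 252.1]]
0.01 0.004 [[374.0, 174.9], [422.4, 170.1], [429.4, 248.5], [380.1, 252.2]]
0.014 -0.004 [[373.7, 172.7], [422.4, 167.8], [429.4, 246.7], [379.8, 250.4]]
0.014 0.004 [[373.9, 173.3], [422.3, 168.5], [429.3, 246.9], [380.0, 250.6]]
rim [[376.7, 176.0], [421.1, 173.0], [427.7, 247.1], [382.6, 250.1]]
```

The lid is at 9°, hinged on the +y rim, with the plug lightly touching that wall. Next I'll open slightly with compensation so the lid rests on the lower finger. Then I'll swing the tool steeper about that fingertip so the finger can be lowered and withdrawn in a very small gap.

```bash

python3 -m handwheel '[[0,0,-0.004,0,0,0],[0,0,-0.007,0,0,0]]'
python3 -m handwheel '[[0,-0.014,0,0,0,0],[0,-0.03,0,0,0,0],[0,-0.045,0,0,0,0],[0,-0.056,0,0,0,0],[0,-0.056,0,0,0,0],[0,-0.056,0,0,0,0]]' 0.36
cat >> h.py <<'E'
def corner(w=None,d=.023):
    o=robot.get_obs();R=Ro.from_euler('xyz',o['ee_rot']);w=w or o['width']
    P=o['tool_pos']+R.apply([0,w/2,-d]); r=P[:2]-C;c,s=np.cos(PSI),np.sin(PSI)
    print("corner x' %.4f y' %.4f z %.4f"%(r[0]*c+r[1]*s,-r[0]*s+r[1]*c,P[2])); return P,w
def about(P,w,lean,dyp=0,dz=0,d=.023):
    T=Ro.from_euler('xyz',[np.pi+np.radians(lean),0,PSI]); P=P+np.array([-dyp*np.sin(PSI),dyp*np.cos(PSI),dz])
    return (P-T.apply([0,w/2,-d]),lean,PSI)
E
python3 -c "
from h import *
P,w=corner(); plan(*[about(P,w,l) for l in(76,71,66,61,56,52)]);lidx()"
```

```text
time: 20.68
tool_pos: [0.4898, -0.2131, 0.1075]
ee_rot: [-1.727, 0.0, 0.05]
wrist_force: [-0.3, 1.3, -1.7]
width: 0.0075
finger_force: 30.0
time: 21.18
tool_pos: [0.4897, -0.2117, 0.119]
ee_rot: [-1.728, -0.0, 0.049]
wrist_force: [0.3, 0.5, -0.9]
width: 0.0299
finger_force: 0.8
corner x' -0.0104 y' -0.0493 z 0.1078
t 21.18 pos [ 0.4897 -0.2117  0.119 ] lean 80.99 yaw 0.0494 w 0.0299 F [ 0.3  0.5 -0.9] ff 0.8 q [-0.926  0.852  1.079  0.905  2.361  0.84 ]
[0.    0.01  0.006] [-0.166  0.003  0.001]
[0.    0.021 0.011] [-0.333  0.002  0.001]
[0.    0.032 0.015] [-0.5    0.002  0.001]
[0.    0.044 0.019] [-0.666  0.002  0.002]
[0.    0.056 0.021] [-0.833  0.002  0.002]
[0.    0.065 0.022] [-0.966  0.002  0.002]
hull [[427, 241], [415, 248], [382, 250], [376, 174], [422, 170]]
0.006 -0.004 [[374.0, 174.9], [423.3, 169.9], [430.5, 249.6], [380.3, 253.4]]
0.006 0.004 [[374.2, 175.5], [423.2, 170.6], [430.3, 249.8], [380.5, 253.6]]
0.01 -0.004 [[373.9, 173.2], [423.1, 168.3], [430.3, 247.9], [380.2, 251.8]]
0.01 0.004 [[374.1, 173.9], [423.0, 169.0], [430.2, 248.1], [380.4, 251.9]]
0.014 -0.004 [[373.8, 171.6], [423.0, 166.6], [430.2, 246.3], [380.1, 250.1]]
0.014 0.004 [[374.0, 172.3], [422.9, 167.3], [430.0, 246.5], [380.2, 250.3]]
rim [[376.7, 176.0], [421.1, 173.0], [427.7, 247.1], [382.6, 250.1]]
```

```bash

python3 -m handwheel '[[0,0.006,0.003,-0.1,0,0],[0,0.013,0.007,-0.2,0,0],[0,0.021,0.011,-0.333,0,0],[0,0.032,0.015,-0.5,0,0],[0,0.044,0.019,-0.666,0,0],[0,0.056,0.021,-0.833,0,0],[0,0.065,0.022,-0.966,0,0],[0,0.065,0.022,-0.966,0,0],[0,0.065,0.022,-0.966,0,0]]'
python3 -c "
from h import *
P,w=corner(); plan(about(P,w,50,0,-.003),about(P,w,48,-.001,-.006),about(P,w,48,-.0015,-.009),about(P,w,48,-.002,-.012));lidx()"
```

```text
time: 21.98
tool_pos: [0.4901, -0.2098, 0.1063]
ee_rot: [-2.235, -0.002, 0.049]
wrist_force: [0.9, -2.8, -1.2]
width: 0.0297
finger_force: 1.3
corner x' -0.0100 y' -0.0496 z 0.1088
t 21.98 pos [ 0.4901 -0.2098  0.1063] lean 51.92 yaw 0.0490 w 0.0297 F [ 0.9 -2.8 -1.2] ff 1.3 q [-0.866  0.563  1.2    0.586  2.087  0.759]
[0.    0.016 0.012] [-0.064 -0.001  0.005]
[0.    0.035 0.019] [-0.131 -0.001  0.005]
[-0.     0.048  0.027] [-0.131 -0.001  0.005]
[-0.     0.061  0.034] [-0.131 -0.001  0.005]
hull [[428, 247], [381, 250], [375, 175], [422, 170]]
0.006 -0.004 [[377.5, 178.6], [419.2, 170.0], [426.3, 249.7], [383.5, 254.0]]
0.006 0.004 [[379.1, 179.0], [420.8, 170.4], [427.9, 249.8], [385.2, 254.0]]
0.01 -0.004 [[377.3, 177.1], [419.1, 168.3], [426.2, 248.1], [383.4, 252.4]]
0.01 0.004 [[379.0, 177.4], [420.7, 168.8], [427.7, 248.1], [385.1, 252.4]]
0.014 -0.004 [[377.2, 175.5], [419.0, 166.7], [426.0, 246.4], [383.3, 250.8]]
0.014 0.004 [[378.9, 175.9], [420.5, 167.1], [427.6, 246.4], [384.9, 250.8]]
rim [[376.7, 176.0], [421.1, 173.0], [427.7, 247.1], [382.6, 250.1]]
```

```bash

python3 -c "
from h import *
P,w=corner(); plan(about(P,w,50,-.0015,-.004),about(P,w,48,-.003,-.008),about(P,w,48,-.0035,-.012))"
```

```text
corner x' -0.0101 y' -0.0499 z 0.1074
t 22.03 pos [ 0.49   -0.21    0.1051] lean 52.02 yaw 0.0480 w 0.0300 F [ 2.4 -4.  -1.5] ff 1.3 q [-0.866  0.566  1.2    0.587  2.086  0.759]
[-0.     0.024  0.009] [-0.067 -0.001  0.002]
[-0.     0.049  0.018] [-0.134 -0.001  0.002]
[-0.     0.066  0.028] [-0.134 -0.001  0.002]
```

```bash

python3 -m handwheel '[[0,0.008,0.002,-0.02,0,0],[0,0.016,0.006,-0.04,0,0],[0,0.024,0.009,-0.067,0,0],[0,0.036,0.014,-0.1,0,0],[0,0.049,0.018,-0.134,0,0],[0,0.049,0.018,-0.134,0,0]]'
python3 -c "
from h import *
P,w=corner(); plan(about(P,w,48,-.0005,-.003),about(P,w,48,-.001,-.006))"
```

```text
time: 22.53
tool_pos: [0.4893, -0.2121, 0.0951]
ee_rot: [-2.304, 0.001, 0.05]
wrist_force: [-0.2, -1.0, -1.2]
width: 0.0301
finger_force: 0.9
corner x' -0.0108 y' -0.0518 z 0.0993
t 22.53 pos [ 0.4893 -0.2121  0.0951] lean 48.01 yaw 0.0503 w 0.0301 F [-0.2 -1.  -1.2] ff 0.9 q [-0.853  0.535  1.225  0.54   2.035  0.748]
[0.    0.013 0.008] [-0.     0.004  0.002]
[0.    0.026 0.016] [-0.     0.004  0.002]
```

```bash

python3 -m handwheel '[[0,0.008,0.004,0,0,0],[0,0.014,0.008,0,0,0],[0,0.014,0.008,0,0,0]]'
python3 -c "
from h import *
P,w=corner(); plan(about(P,w,48,-.001,-.002),about(P,w,48,-.002,-.004))"
python3 -m handwheel '[[0,0.006,0.002,0,0,0],[0,0.011,0.003,0,0,0],[0,0.011,0.003,0,0,0]]'
python3 -c "
from h import *
P,w=corner(); plan(about(P,w,48,-.001,-.002),about(P,w,48,-.006,-.002),about(P,w,48,-.04,-.0));lidx()"
```

```text
time: 22.78
tool_pos: [0.4894, -0.2129, 0.0916]
ee_rot: [-2.302, 0.001, 0.049]
wrist_force: [0.2, 0.3, -1.3]
width: 0.0302
finger_force: 0.6
corner x' -0.0108 y' -0.0526 z 0.0957
t 22.78 pos [ 0.4894 -0.2129  0.0916] lean 48.09 yaw 0.0494 w 0.0302 F [ 0.2  0.3 -1.3] ff 0.6 q [-0.854  0.54   1.226  0.539  2.031  0.745]
[0.    0.011 0.003] [-0.003  0.003  0.001]
[0.    0.022 0.006] [-0.003  0.003  0.001]
time: 23.03
tool_pos: [0.4897, -0.2143, 0.0897]
ee_rot: [-2.303, 0.0, 0.049]
wrist_force: [-0.2, 0.1, -2.2]
width: 0.0301
finger_force: 0.6
corner x' -0.0106 y' -0.0540 z 0.0939
t 23.03 pos [ 0.4897 -0.2143  0.0897] lean 48.05 yaw 0.0492 w 0.0301 F [-0.2  0.1 -2.2] ff 0.6 q [-0.855  0.543  1.225  0.538  2.029  0.743]
[0.    0.011 0.003] [-0.002  0.002  0.001]
[ 0.     0.028 -0.016] [-0.002  0.002  0.001]
[-0.     0.134 -0.149] [-0.002  0.002  0.001]
hull [[429, 247], [381, 250], [376, 175], [422, 171]]
0.006 -0.004 [[379.8, 180.4], [419.3, 171.5], [426.4, 250.3], [385.8, 254.6]]
0.006 0.004 [[381.6, 180.7], [421.1, 171.9], [428.1, 250.3], [387.6, 254.5]]
0.01 -0.004 [[379.6, 178.8], [419.2, 169.9], [426.2, 248.6], [385.6, 253.0]]
0.01 0.004 [[381.4, 179.1], [420.9, 170.3], [427.9, 248.6], [387.5, 253.0]]
0.014 -0.004 [[379.5, 177.3], [419.0, 168.3], [426.1, 247.0], [385.5, 251.4]]
0.014 0.004 [[381.3, 177.6], [420.8, 168.7], [427.8, 247.0], [387.3, 251.4]]
rim [[376.7, 176.0], [421.1, 173.0], [427.7, 247.1], [382.6, 250.1]]
```

```bash

python3 -m handwheel '[[0,0.006,0.002,0,0,0],[0,0.011,0.003,0,0,0],[0,0.011,0.003,0,0,0]]'
python3 -m handwheel '[[0,0.006,0.002,0,0,0],[0,0.011,0.003,0,0,0],[0,0.011,0.003,0,0,0]]'
python3 -c "
from h import *
P,w=corner(); plan(about(P,w,48,-.006,-.001),about(P,w,48,-.04,-.0));lidx()"
```

```text
time: 23.33
tool_pos: [0.4899, -0.2154, 0.0878]
ee_rot: [-2.303, 0.0, 0.049]
wrist_force: [0.8, 0.0, -1.8]
width: 0.0299
finger_force: 0.7
time: 23.58
tool_pos: [0.4899, -0.2163, 0.0861]
ee_rot: [-2.303, -0.0, 0.049]
wrist_force: [-0.2, -1.0, 0.5]
width: 0.0303
finger_force: 0.0
corner x' -0.0105 y' -0.0561 z 0.0902
t 23.58 pos [ 0.4899 -0.2163  0.0861] lean 48.05 yaw 0.0494 w 0.0303 F [-0.2 -1.   0.5] ff 0.0 q [-0.857  0.549  1.223  0.536  2.026  0.738]
[ 0.     0.024 -0.019] [-0.002  0.002  0.002]
[-0.     0.134 -0.149] [-0.002  0.002  0.002]
hull [[428, 247], [381, 249], [376, 174], [422, 172]]
0.006 -0.004 [[380.4, 180.5], [419.9, 171.7], [426.9, 250.3], [386.4, 254.5]]
0.006 0.004 [[382.2, 180.8], [421.6, 172.1], [428.6, 250.3], [388.2, 254.5]]
0.01 -0.004 [[380.3, 179.0], [419.7, 170.1], [426.8, 248.6], [386.3, 253.0]]
0.01 0.004 [[382.1, 179.3], [421.5, 170.5], [428.5, 248.6], [388.1, 252.9]]
0.014 -0.004 [[380.1, 177.5], [419.6, 168.5], [426.6, 247.0], [386.2, 251.4]]
0.014 0.004 [[381.9, 177.8], [421.3, 168.9], [428.3, 247.0], [388.0, 251.4]]
rim [[376.7, 176.0], [421.1, 173.0], [427.7, 247.1], [382.6, 250.1]]
```

The pad load fell to zero with the fingertip at rim height, so the lid is down. I'll withdraw sideways first, then up, and look.

```bash

python3 -m handwheel '[[0,0.006,-0.005,0,0,0],[0,0.012,-0.01,0,0,0],[0,0.024,-0.019,0,0,0],[0,0.05,-0.045,0,0,0],[0,0.05,-0.1,0,0,0],[0,0.05,-0.25,0,0,0],[0,0.05,-0.4,0,0,0],[0,0.05,-0.6,0,0,0],[0,0.05,-0.6,0,0,0],[0,0.05,-0.6,0,0,0]]'
python3 -c "
from h import *
plan(cp(0,-.04,.2,20));lidx()
im=viewer.snapshot('scene')[200:380,190:370]; cv2.imwrite('pics/d1.png',cv2.resize(im[:,:,::-1],None,fx=3.3,fy=3.3,interpolation=cv2.INTER_CUBIC))"
```

```text
time: 24.47
tool_pos: [0.495, -0.3145, 0.1597]
ee_rot: [-2.307, -0.003, 0.047]
wrist_force: [1.0, -0.3, -0.1]
width: 0.0301
finger_force: 0.0
t 24.47 pos [ 0.495  -0.3145  0.1597] lean 47.81 yaw 0.0474 w 0.0301 F [ 1.  -0.3 -0.1] ff 0.0 q [-0.935  0.664  0.894  0.556  2.244  0.79 ]
[ 0.051 -0.442  0.188] [-0.927 -0.005  0.002]
hull [[428, 247], [381, 249], [376, 174], [422, 172]]
0.006 -0.004 [[424.0, 171.6], [468.7, 161.8], [476.8, 245.2], [430.8, 249.9]]
0.006 0.004 [[425.7, 172.0], [470.3, 162.2], [478.4, 245.3], [432.5, 249.9]]
0.01 -0.004 [[423.8, 170.0], [468.5, 160.1], [476.6, 243.5], [430.7, 248.2]]
0.01 0.004 [[425.5, 170.4], [470.2, 160.5], [478.2, 243.5], [432.4, 248.2]]
0.014 -0.004 [[423.7, 168.4], [468.4, 158.4], [476.4, 241.7], [430.5, 246.6]]
0.014 0.004 [[425.4, 168.8], [470.0, 158.8], [478.0, 241.7], [432.2, 246.6]]
rim [[376.7, 176.0], [421.1, 173.0], [427.7, 247.1], [382.6, 250.1]]
```

View pics/d1.png

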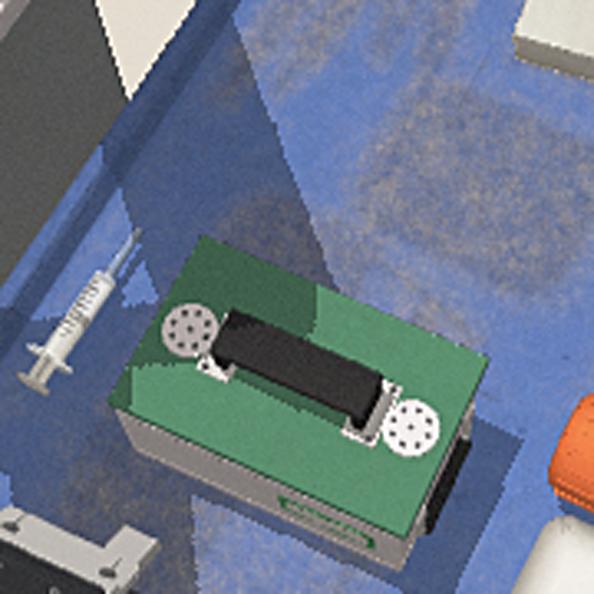

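The lid looks seated and level: outer corners are near (203,237), (488,357), (408,537), (110,404), with an even overhang. I'll check with a fit, bring the tool above the strap, and press lightly to be sure it is home.

```bash

python3 -m handwheel '[[0.02,-0.15,0,-0.2,0,0],[0.03,-0.3,0.05,-0.4,0,0],[0.05,-0.442,0.1,-0.6,0,0],[0.05,-0.442,0.15,-0.8,0,0],[0.05,-0.442,0.188,-0.927,0,0],[0.05,-0.442,0.188,-0.927,0,0],[0.05,-0.442,0.188,-0.927,0,0]]' 1
python3 -c "
from h import *
o=[('scene',i,u/3.3+190-.35,v/3.3+200-.35) for i,u,v in ((3,203,237),(0,488,357),(1,408,537),(2,110,404))]
o+=[('top',i,u,v) for i,u,v in ((0,376,174),(1,422,172),(2,428.5,247),(3,381,249.5))]
x,r=fitlid(o,[.499,-.187,.098,.048,0]);print(x.round(4),r)
k=[cp(a*.096,b*.059,.098,0)[0] for a,b in((1,1),(1,-1),(-1,-1),(-1,1))]
print(proj('scene',k).round(1).tolist(),[a[1:] for a in o[:4]])
plan(cp(0,0,.14,0))"
```

```text
time: 25.15
tool_pos: [0.4996, -0.2221, 0.1988]
ee_rot: [-2.787, 0.001, 0.052]
wrist_force: [0.0, -0.2, 0.5]
width: 0.0003
finger_force: 0.0
[ 0.501  -0.1845  0.0971  0.0475  0.0228] [-0.5 -0.9  0.9  0.2 -0.6  1.2 -1.2  0.2 -1.7 -1.   0.  -2.   0.3  0.7
 -0.6  1.3 -0.5]
[[336.9, 308.7], [311.1, 364.0], [220.0, 322.6], [249.2, 271.3]] [(3, 251.1651515151515, 271.4681818181818), (0, 337.52878787878785, 307.83181818181816), (1, 313.2863636363636, 362.3772727272727), (2, 222.98333333333335, 322.0742424242424)]
t 25.15 pos [ 0.4996 -0.2221  0.1988] lean 20.32 yaw 0.0524 w 0.0003 F [ 0.  -0.2  0.5] ff 0.0 q [-0.699  0.239  1.208  0.274  1.93   0.886]
[ 0.006 -0.063  0.337] [-0.677  0.004  0.008]
```

```bash

python3 -m handwheel '[[0.003,-0.06,0.05,-0.2,0,0],[0.006,-0.063,0.1,-0.4,0,0],[0.006,-0.063,0.2,-0.6,0,0],[0.006,-0.063,0.3,-0.677,0,0],[0.006,-0.063,0.337,-0.677,0,0],[0.006,-0.063,0.337,-0.677,0,0],[0.006,-0.063,0.337,-0.677,0,0]]'
python3 -m handwheel '[[0,0,0.02,0,0,0],[0,0,0.05,0,0,0],[0,0,0.08,0,0,0],[0,0,0.11,0,0,0],[0,0,0.14,0,0,0],[0,0,0.16,0,0,0],[0,0,0.16,0,0,0],[0,0,0.16,0,0,0]]'
python3 -m handwheel '[[0,0,0.01,0,0,0],[0,0,0.02,0,0,0],[0,0,0.02,0,0,0]]'
```

```text
time: 25.73
tool_pos: [0.4992, -0.1905, 0.1389]
ee_rot: [-3.141, 0.003, 0.048]
wrist_force: [0.9, 0.1, 0.4]
width: 0.0006
finger_force: 0.0
time: 26.4
tool_pos: [0.4996, -0.1894, 0.1081]
ee_rot: [3.14, 0.001, 0.049]
wrist_force: [0.3, -0.4, -0.9]
width: 0.0006
finger_force: 0.0
time: 26.65
tool_pos: [0.4998, -0.1895, 0.1043]
ee_rot: [3.14, 0.0, 0.049]
wrist_force: [-0.0, -1.6, 0.5]
width: 0.0004
finger_force: 0.0
```

```bash

python3 -m handwheel '[[0,0,0.01,0,0,0],[0,0,0.015,0,0,0],[0,0,0.015,0,0,0]]'
python3 -m handwheel '[[0,0,0.005,0,0,0],[0,0,0.01,0,0,0],[0,0,0.01,0,0,0]]'
```

```text
time: 26.9
tool_pos: [0.4999, -0.1896, 0.1018]
ee_rot: [3.14, -0.001, 0.049]
wrist_force: [0.4, 0.3, 2.1]
width: 0.0007
finger_force: 0.7
time: 27.15
tool_pos: [0.5, -0.1896, 0.1017]
ee_rot: [3.139, -0.001, 0.049]
wrist_force: [-3.3, 1.2, 9.5]
width: 0.0001
finger_force: 4.3
```

Contact is exactly at the seated height (tip offset 24 mm, the same as measured on the plate earlier), and it holds firm under 9.5 N. I'll retreat and check numerically that the other things haven't moved.

```bash

python3 -m handwheel '[[0,0,-0.1,0,0,0],[0,0,-0.25,0,0,0],[-0.1,0,-0.4,0,0,0],[-0.2,0,-0.55,0,0,0],[-0.4,-0.1,-0.6,0,0,0],[-0.6,-0.2,-0.6,0,0,0],[-0.7,-0.3,-0.6,0,0,0],[-0.7,-0.3,-0.6,0,0,0],[-0.7,-0.3,-0.6,0,0,0],[-0.7,-0.3,-0.6,0,0,0]]'
python3 -c "
from h import *
for n,regs in dict(top=dict(bottle=(452,158,498,196),tape=(448,194,482,226),carton=(454,226,484,246),defib=(358,92,440,158),scope=(150,270,210,292),pens=(222,230,258,292),vials=(230,130,285,180),syr=(372,272,428,288)),scene=dict(bottle=(250,408,288,448),tape=(220,384,262,428),carton=(192,374,228,414),syr=(195,268,236,320),defib=(335,318,440,445))).items():
    a=cv2.imread(f'pics/{n}0.png')[:,:,::-1].astype(int); b=viewer.snapshot(n).astype(int)
    for k,(u0,v0,u1,v1) in regs.items():
        d=abs(a-b).max(2)[v0:v1,u0:u1]; 
        f=lambda q:cv2.cvtColor(q[v0:v1,u0:u1].astype(np.uint8),cv2.COLOR_RGB2GRAY).astype(np.float32)
        s,r=cv2.phaseCorrelate(f(a),f(b)); print(n,k,'changed %.2f'%(d>40).mean(),'shift',np.round(s,2),'%.2f'%r)
plan()"
```

```text
time: 27.98
tool_pos: [0.3575, -0.1366, 0.2195]
ee_rot: [3.139, -0.001, 0.049]
wrist_force: [0.0, -0.6, -0.2]
width: 0.0003
finger_force: 0.0
top bottle changed 0.01 shift [-0.27  0.31] 1.02
top tape changed 0.00 shift [0.01 0.02] 1.00
top carton changed 0.03 shift [-0.    0.19] 1.01
top defib changed 0.00 shift [0.01 0.  ] 1.00
top scope changed 0.00 shift [ 0.01 -0.05] 1.01
top pens changed 0.00 shift [ 0.02 -0.03] 1.00
top vials changed 0.00 shift [-0.  0.] 0.99
top syr changed 0.66 shift [0.04 4.46] 0.50
scene bottle changed 0.04 shift [0.13 0.52] 0.91
scene tape changed 0.01 shift [0.36 0.46] 0.99
scene carton changed 0.19 shift [ 0.04 -0.07] 0.97
scene syr changed 0.42 shift [ 0.61 -0.79] 0.58
scene defib changed 0.01 shift [0. 0.] 0.98
t 28.08 pos [ 0.3577 -0.1368  0.219 ] lean -0.08 yaw 0.0492 w 0.0003 F [0.3 0.2 0.6] ff 0.0 q [-5.120e-01 -2.960e-01  1.644e+00 -1.000e-03  1.793e+00  1.009e+00]
```

```bash
python3 -c "
from bench import robot
print(robot.close_job())"
```

```text
the job is handed in; nothing more can be done
None
```

I slid the lid against the container, tipped it up against the long side, turned it over and lowered it onto the rim, where it sits fully home and level as far as I could measure; I saw no sign that anything else moved, though the arm hid the syringe in the last check, and I handed the job in at about 28 s.

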